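Two walnuts in every salad bowl

ROBOT

A 6-joint arm with a two-finger parallel gripper is mounted at the origin on the work surface. World frame = base frame: x ahead of the robot, y to its left, z up, the work surface at z = 0. Lengths are in m, angles in rad, forces in N, time in s.
With the tool pointing down it reaches from about 0.35 to 0.775 m from the base axis. Payload 7.3 kg.
Tool frame: the origin (TCP) lies at the very end of the fingers, on their centre line; the grasp point (between the pads) lies 19 mm behind it; z points along the fingers, y is the line along which they close (so a half turn about z gives the same grasp; the last joint's range is limited). The gripper opens to 92 mm and grips with 3 to 60 N. Pads are 19 mm wide; open, the fingers measure 130 mm over their backs; the gripper's body (75 mm by 190 mm) begins 47 mm behind the grasp point.
Start: joints at [0.995, 0.342, 1.524, -0, 1.275, -0.146], TCP at [0.219, 0.477, 0.227] pointing down, gripper open.
Joint ranges: [-2.53, 2.53], [-0.77, 2.02], [0.04, 2.7], [-1, 4.14], [0.28, 2.66], [-3.11, 3.11]. Speed limits (rad/s): [2.57, 2.57, 3.14, 3.14, 3.14, 3.14].

INTERFACE

Orientations are given as [roll, pitch, yaw] about the fixed x, y, z axes, in that order (R = Rz(yaw) Ry(pitch) Rx(roll)).
In Python, from cell import robot gives the robot as it stands. The module is installed in compiled form; this text tells all that it offers.
- The arm moves only by the tool arm_command, never from a script. Its argument "moves" is a list of rows, each a list of 3 entries, a list of its own where there are three numbers: the shift along the tool's x, y, z in m, then the turn, a rotation vector about the tool's x, y, z in rad, then the finger opening in m, from 0 to 0.0918. In form: [[[dx, dy, dz], [ax, ay, az], claw], ...]. A call has exactly 5 rows; each row is the pose to reach, as a shift and turn from the pose commanded when the call began, along the tool's axes at that moment; what a row does not reach only later rows make up. A row lasts 1/10 s, in which the tool goes at most 50 mm and 8.59 degrees, less where a joint would pass 70% of its speed; a pose out of reach is approached as far as the arm can. A call with a gripper value outside its range is refused whole. The fingers move at their own pace and stop on an object; "squeeze" is the grip in N (left out, the last holds). Time passes only in rows, so rows that repeat a pose let the fingers close, or fill a call up. It gives the time, the measured TCP pose, the force, the opening and the grip force at its end, in the units of the state.
- robot.observe(): the state, without advancing time (a new reading comes with each control period).
- robot.read_camera(name): name is "scene" or "top" or "wrist"; returns the picture (384x512x3 uint8, red, green, blue); there is no depth.
- robot.camera_model(name): a dict with "fx", "fy", "cx", "cy" (pixels), "R" (3x3) and "t" (3): a world point X has camera coordinates R X + t. Camera axes: x right, y down, z forward; pixel columns grow to the right and rows downward; lengths in m; the calibration is good to about 2 mm. The wrist camera is an equidistant fisheye: a pixel r from the principal point sees the ray r / f radians off the axis. A picture is of the moment at which its call begins: read the wrist's pose just before it. camera_model takes no time and is no camera call; for the wrist camera it gives the pose at the moment of the call.
- robot.hand_in(): hands the job in; it is judged then, once.
The state is a dict: "time": time; "qpos": joint angles; "qvel": joint speeds; "joint_efforts": joint torques, N m; "tool_pos": TCP position; "tool_rot": TCP orientation; "contact_force": force on the tool from outside, world axes, zero at the start; "torque": the same for the moment, N m; "opening": finger opening in m; "grip_force": force on a finger pad.
Only numpy, scipy, OpenCV 4.12 (cv2) and the standard library are available. Lean on these libraries where they do the work, as an engineer would, in place of code of your own. Each camera call takes 0.05 s, during which the arm holds its last target. There are 200 camera calls.

TASK

Every tall square bowl is to get exactly two walnuts. One bowl is stuck in the middle of the stack: lift off the shallow dish above it, take it out, and stack that dish squarely back on the bottom dish. Stand the bowls, one after another, under the mouth of the walnut dispenser, turn its paddle knob two clicks for each, set each filled bowl upright on the wooden serving board, and leave the oil bottle and pepper mill where they stand.

Things in the scene. Friction and masses are not known exactly. Their poses are not given: they have to be found in the camera images.
- dispenser: Fixed walnut dispenser: clear hopper (38 x 36 mm, 342 mm high) holding seven walnuts in a column, over a drum with a four-vane wheel; steel chute, 36 mm wide, sloping down to its front (own -x); black click housing 163 mm high on its -y side. Above 104 mm height a cowl stands 60 mm in front of the axis. Origin on the table under the wheel's axis; x away from the chute, knob on the -y side, z up.
- mouth (a point): Middle of the chute's lower edge, where walnuts drop out: 102 mm in front of the dispenser's axis, 56 mm above the table (underside 53 mm, so the 46 mm bowl passes below). The chute's side walls rise 15 mm above its floor, and it climbs at 18 degrees to the rear. Axes as the dispenser.
- bowl_spot (a point): Point on the table, 20 mm in front of the mouth, where the bowl's centre should stand to catch walnuts (good within 8 mm), its sides parallel to the dispenser's. The mouth overhangs the bowl's rim: set the bowl down some 30 mm further out and slide it in. Axes as the dispenser.
- knob_axis (a point): Centre of the paddle knob, on its level axis (along the dispenser's y), 92 mm to the -y side of the dispenser's origin, 130 mm above the table. A black cross of four flat paddles, each reaching 55 mm from the axis, 8 mm thick, 22 mm wide along the axis; at rest one points up, one to the front. The hopper's side is 74 mm from the knob's middle, the click housing's 35 mm.
- knob (a joint): Turn of the paddle knob, rad: 0 at the start, growing as the top paddle is pulled to the dispenser's front (-x) and down, e.g. pushed from behind. One detent click is a quarter turn (1.571): it resists with up to 0.2 N m, and past half-way snaps on to the next rest by itself, another paddle then pointing up. Each click drops one walnut down the chute.
- base_dish: Square shallow white ceramic dish, 60 x 60 mm, 28 mm high, walls 4 mm, lowest of the stack, on the table (bare for 150 mm on the side away from the dispenser). Origin at the centre of its underside, z up, x and y along its sides.
- bowl1: Square white ceramic bowl, 60 x 60 mm outside, 46 mm high, walls 4 mm, floor 4 to 5 mm thick; the tall piece in the middle of the stack, standing on base_dish at the start. Origin at the centre of its underside, z up, x and y along its sides.
- bowl2: Another bowl exactly like bowl1, standing alone on the table; may be absent (None).
- bowl3: Another bowl exactly like bowl1, standing alone on the table; may be absent (None). At least one of bowl2 and bowl3 is there.
- dish: Shallow dish exactly like base_dish; stands on the rim of bowl1 at the start, sides parallel (top of the stack, 102 mm high in all).
- board: Wooden serving board lying loose on the table, 110 mm along its x, 230 mm along its y, 12 mm thick. Origin at the centre of its underside.
- nut1: Whole walnut, a ball of 26 mm; origin at its centre; number 1 from the bottom of the seven in the dispenser.
- nut2: Whole walnut, a ball of 26 mm; origin at its centre; number 2 from the bottom of the seven in the dispenser.
- nut3: Whole walnut, a ball of 26 mm; origin at its centre; number 3 from the bottom of the seven in the dispenser.
- nut4: Whole walnut, a ball of 26 mm; origin at its centre; number 4 from the bottom of the seven in the dispenser.
- nut5: Whole walnut, a ball of 26 mm; origin at its centre; number 5 from the bottom of the seven in the dispenser.
- nut6: Whole walnut, a ball of 26 mm; origin at its centre; number 6 from the bottom of the seven in the dispenser.
- nut7: Whole walnut, a ball of 26 mm; origin at its centre; number 7 from the bottom of the seven in the dispenser.
- oil: Oil bottle, 58 mm wide, 190 mm high; bystander, not to be disturbed. Origin at the centre of its underside.
- mill: Wooden pepper mill, 54 mm wide, 138 mm high; bystander, not to be disturbed. Origin at the centre of its underside.

How it is judged:
By the outcome, as a careful person would: the job done as asked, in the order asked, and still so for the second after the job is handed in, with the robot touching nothing.
Of bowl2, bowl3 only 1 to 2 are there at a start; the rules pass over those that are not, and their reading is None.
At some moment in a run one of board may be knocked a few centimetres aside while the robot is not near it.
It also fails if it takes over 210 s, if anything falls off the work surface, if the arm or the gripper's body presses on something with over 40 N, if the wrist force passes 120 N, or if a joint passes its speed limit or range.

## Working session

There is one attempt and no reset: what is moved stays moved. The work goes in short steps, Python scripts to look and compute and a tool call to move; the robot and the scene stay as the last step left them, time stands still between calls to the robot, and variables do not carry over. Pictures are saved under pics/ and viewed, at most 14 in all, crops included, and the job is handed in when it is done.

Besides the shell and the picture viewer there is one more tool, called after "Call:" as name(argument=value, ...) on one line, values as JSON. arm_command: Moves the arm, as the interface text tells. Its arguments: {"type":"object","properties":{"moves":{"type":"array"},"squeeze":{"type":"number"}},"required":["moves"]}

```bash
mkdir -p pics; ls; cat > h.py <<'E'
import numpy as np, cv2
from cell import robot
from scipy.spatial.transform import Rotation as Ro
def snap(n,f):
    im=robot.read_camera(n); cv2.imwrite('pics/'+f,im[:,:,::-1]); return im
def ray(n,u,v,z,m=None):
    m=m or robot.camera_model(n); R=np.array(m['R']);t=np.array(m['t'])
    d=np.array([(u-m['cx'])/m['fx'],(v-m['cy'])/m['fy'],1.])
    if n=='wrist':
        r=np.hypot(d[0],d[1]); d=np.array([d[0]/r*np.sin(r),d[1]/r*np.sin(r),np.cos(r)]) if r>1e-9 else d
    o=-R.T@t; w=R.T@d
    return o+w*(z-o[2])/w[2]
def proj(n,X,m=None):
    m=m or robot.camera_model(n); c=np.array(m['R'])@X+np.array(m['t'])
    if n=='wrist':
        th=np.arctan2(np.hypot(c[0],c[1]),c[2]); k=th/np.hypot(c[0],c[1]); return np.array([m['cx']+m['fx']*c[0]*k,m['cy']+m['fy']*c[1]*k])
    return np.array([m['cx']+m['fx']*c[0]/c[2],m['cy']+m['fy']*c[1]/c[2]])
E
python3 - <<'E'
from h import *
a=snap('scene','s0.png');b=snap('top','t0.png')
s=robot.observe()
print(s)
for n in('scene','top','wrist'):
    m=robot.camera_model(n);print(n,m)
    R=np.array(m['R']);print(-R.T@np.array(m['t']))
E
```

```text
pics
{'time': 0.1, 'qpos': array([ 9.94983432e-01,  3.42622319e-01,  1.52490257e+00,  6.08517789e-05,
        1.27537784e+00, -1.46015050e-01]), 'qvel': array([ 1.55606126e-03,  3.73119654e-05, -3.72966646e-03,  9.02427160e-04,
        3.52773739e-04,  3.88378360e-04]), 'joint_efforts': array([ 1.84435332e-03, -4.32005274e+01, -2.44695318e+01,  7.19766947e-02,
        5.24856162e-02, -8.39102790e-05]), 'tool_pos': array([0.21854074, 0.47697254, 0.22613701]), 'tool_rot': array([-3.14030499e+00, -2.48184746e-04,  2.71177689e+00]), 'contact_force': array([-1.26399882,  0.78532148,  0.45392036]), 'torque': array([-0.01653635,  0.00355329, -0.02530004]), 'grip_force': 0.0, 'opening': 0.09161875957508542}
scene {'fx': 496.8828444877673, 'fy': 496.8828444877673, 'cx': 256.1757735778266, 'cy': 194.34468470734703, 'R': array([[ 0.7825365 ,  0.62233745,  0.01824081],
       [ 0.3458455 , -0.4101363 , -0.84390705],
       [-0.51771374,  0.66669657, -0.53617923]]), 't': array([-4.33409742e-01,  1.34210817e-04,  1.73623217e+00])}
[ 1.23798377 -0.88775788  0.93895064]
top {'fx': 456.74678770366836, 'fy': 456.74678770366836, 'cx': 255.62788353450154, 'cy': 197.43102542000372, 'R': array([[-0.00228105, -0.99996442, -0.00812086],
       [-0.99869214,  0.00269278, -0.05105635],
       [ 0.0510764 ,  0.00799378, -0.99866276]]), 't': array([-0.00464164,  0.56125078,  1.33499148])}
[ 0.49231959 -0.01682443  1.361824  ]
wrist {'fx': 297.3186396354542, 'fy': 297.3186396354542, 'cx': 254.46007471710237, 'cy': 191.5283968961482, 'R': array([[ 4.17227731e-01,  9.08801781e-01, -5.86143029e-04],
       [ 8.78778463e-01, -4.03279552e-01,  2.55174480e-01],
       [ 2.31666642e-01, -1.06980959e-01, -9.66894845e-01]]), 't': array([-0.52484277, -0.0309809 ,  0.38835667])}
[0.15623502 0.50603085 0.38309796]
```

```bash
python3 -c "
import cv2
for f in('t0','s0'):
    a=cv2.imread(f'pics/{f}.png');cv2.imwrite(f'pics/{f}b.png',cv2.resize(a,(800,600),interpolation=cv2.INTER_CUBIC))"
```

```text
(no output)
```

View pics/t0b.png

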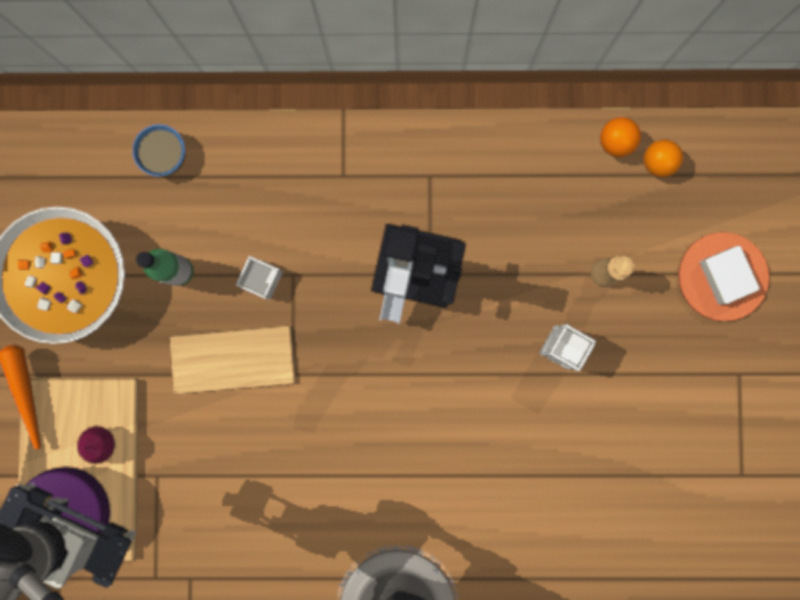

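View pics/s0b.png

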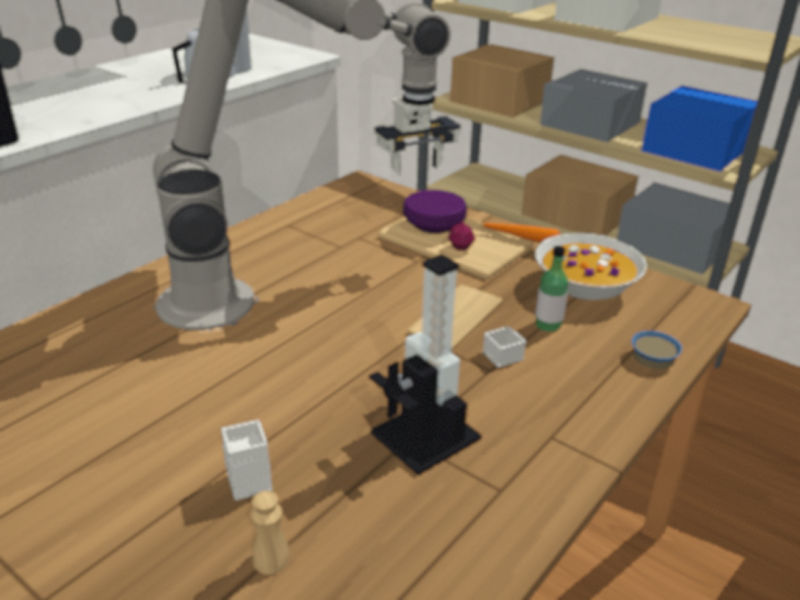

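The top view (800x600 scale) shows bowl2 at (260,278), the board at (232,359), the dispenser near (420,268) with its chute end near (392,318), the stack at (569,348), the mill at (612,270) and the oil bottle at (165,266). A white square lies on an orange plate at (728,275). I'll zoom in next.

```bash
python3 - <<'E'
import cv2,numpy as np
a=cv2.imread('pics/t0.png')
def c(x,y,w,h,k,a=a): return cv2.resize(a[y:y+h,x:x+w],None,fx=k,fy=k,interpolation=cv2.INTER_CUBIC)
r1=np.hstack([c(230,135,80,75,5),c(335,195,80,75,5)])
r2=np.hstack([c(105,155,100,100,3),c(425,140,80,100,3)])
r2=np.hstack([r2,np.zeros((300,800-r2.shape[1],3),np.uint8)])
cv2.imwrite('pics/z0.png',np.vstack([r1,r2])[:600])
E
```

```text
(no output)
```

View pics/z0.png

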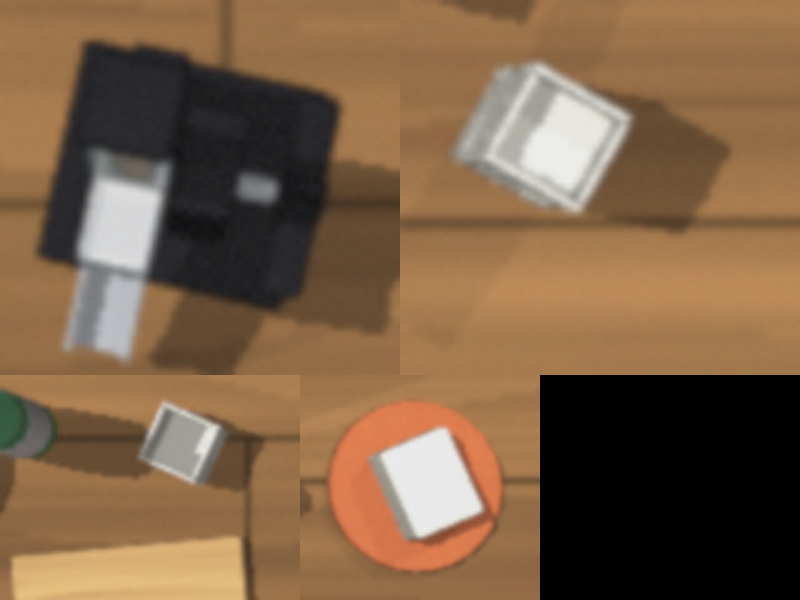

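The object on the plate is a solid block, not a bowl, so only bowl1 and bowl2 need filling. The corner pixels from the crops give poses.

```bash
python3 - <<'E'
from h import *
def rect(name,pts,z):
    P=np.array([ray('top',u,v,z)[:2] for u,v in pts]); c=P.mean(0)
    e=[np.degrees(np.arctan2(*(P[(i+1)%4]-P[i])[::-1])) for i in range(4)]
    L=[np.linalg.norm(P[(i+1)%4]-P[i]) for i in range(4)]
    print(name,c.round(4),np.round(e,1),np.round(L,3))
rect('dish',[(362,207.4),(381.4,218.6),(371,237.4),(352,225)],.102)
rect('bowl2',[(160,164.3),(181,174),(171.7,191),(151.7,182.3)],.046)
k=1/1.5625
rect('board',[(171*k,336*k),(292*k,326*k),(295*k,382*k),(174*k,392*k)],.012)
for z in(.056,.071): print('mouth',ray('top',243.4,205,z).round(4),ray('top',256,207,z).round(4))
print('base',[ray('top',230+x/5,135+y/5,.008).round(4) for x,y in((38,258),(275,305))])
print('shaft',ray('top',230+258/5,135+188/5,.135).round(4))
print('mill top',ray('top',620*k,267*k,.138),'oil',ray('top',147*k,260*k,.19))
E
```

```text
dish [ 0.4881 -0.3116] [-120.4  150.3   56.6  -30.2] [0.061 0.059 0.062 0.056]
bowl2 [0.617  0.2528] [-114.9  151.6   66.4  -24.3] [0.067 0.056 0.063 0.057]
board [0.4667 0.3089] [ -85.4 -176.6   94.6    3.9] [0.23  0.106 0.229 0.106]
mouth [0.5375 0.0287 0.056 ] [ 0.5317 -0.0074  0.056 ]
mouth [0.537  0.0281 0.071 ] [ 0.5313 -0.0075  0.071 ]
base [array([0.5939, 0.0475, 0.008 ]), array([ 0.5656, -0.0931,  0.008 ])]
shaft [ 0.6219 -0.0772  0.135 ]
mill top [ 0.62525267 -0.38614427  0.138     ] oil [0.63371191 0.41005674 0.19      ]
```

```bash
cat >> h.py <<'E'
def plan(wps):
    """wps: (x,y,z,yaw_deg) tool-down; prints per-call tool-frame shift / turn, chained from the measured pose"""
    s=robot.observe(); p=np.array(s['tool_pos']); R=Ro.from_euler('xyz',s['tool_rot'])
    print('t',round(s['time'],1),'pos',p.round(4),'rot',np.degrees(s['tool_rot']).round(1),'q6',s['qpos'][5].round(2),'open',round(s['opening'],4),'F',np.round(s['contact_force'],1))
    for x,y,z,w in wps:
        T=np.array([x,y,z]); RT=Ro.from_euler('xyz',[np.pi,0,np.radians(w)])
        d=T-p; rv=(R.inv()*RT).as_rotvec()
        n=int(max(np.ceil(np.linalg.norm(d)/.245),np.ceil(np.degrees(np.linalg.norm(rv))/42),1))
        for i in range(n):
            print((x,y,z,w),i+1,'/',n,np.round(R.inv().apply(d/n),4).tolist(),np.round(rv/n,4).tolist())
            p=p+d/n; R=R*Ro.from_rotvec(rv/n)
E
python3 - <<'E'
from h import *
plan([(.42,.15,.26,149.1),(.488,-.312,.26,149.1),(.488,-.312,.19,149.1)])
E
```

```text
t 0.1 pos [0.2185 0.477  0.2261] rot [-179.9   -0.   155.4] q6 -0.15 open 0.0916 F [-1.3  0.8  0.5]
(0.42, 0.15, 0.26, 149.1) 1 / 2 [-0.1597, -0.1067, -0.0168] [-0.0006, -0.0001, 0.0547]
(0.42, 0.15, 0.26, 149.1) 2 / 2 [-0.1653, -0.0978, -0.0169] [-0.0006, -0.0001, 0.0547]
(0.488, -0.312, 0.26, 149.1) 1 / 2 [-0.1478, -0.1808, -0.0] [0.0, -0.0, -0.0]
(0.488, -0.312, 0.26, 149.1) 2 / 2 [-0.1478, -0.1808, -0.0] [0.0, -0.0, -0.0]
(0.488, -0.312, 0.19, 149.1) 1 / 1 [-0.0, -0.0, 0.07] [-0.0, -0.0, -0.0]
```

Call:
arm_command(moves=[[[-0.16,-0.107,-0.017],[0,0,0.055],0.0915],[[-0.16,-0.107,-0.017],[0,0,0.055],0.0915],[[-0.16,-0.107,-0.017],[0,0,0.055],0.0915],[[-0.16,-0.107,-0.017],[0,0,0.055],0.0915],[[-0.16,-0.107,-0.017],[0,0,0.055],0.0915]], squeeze=20)

```text
time: 0.6
tool_pos: [0.3219, 0.3098, 0.244]
tool_rot: [-3.141, 0.001, 2.651]
contact_force: [-0.1, 1.3, 0.6]
opening: 0.0912
grip_force: 0.0
```

Call:
arm_command(moves=[[[-0.165,-0.098,-0.017],[0,0,0.055],0.0915],[[-0.165,-0.098,-0.017],[0,0,0.055],0.0915],[[-0.165,-0.098,-0.017],[0,0,0.055],0.0915],[[-0.165,-0.098,-0.017],[0,0,0.055],0.0915],[[-0.165,-0.098,-0.017],[0,0,0.055],0.0915]])

```text
time: 1.1
tool_pos: [0.4222, 0.1467, 0.2607]
tool_rot: [-3.141, 0.001, 2.597]
contact_force: [-0.5, 1.1, 0.0]
opening: 0.091
grip_force: 0.0
```

Call:
arm_command(moves=[[[-0.148,-0.181,0],[0,0,0],0.0915],[[-0.148,-0.181,0],[0,0,0],0.0915],[[-0.148,-0.181,0],[0,0,0],0.0915],[[-0.148,-0.181,0],[0,0,0],0.0915],[[-0.148,-0.181,0],[0,0,0],0.0915]])

```text
time: 1.6
tool_pos: [0.454, -0.0831, 0.2604]
tool_rot: [3.142, -0.0, 2.601]
contact_force: [0.6, 0.8, 0.2]
opening: 0.0916
grip_force: 0.0
```

Call:
arm_command(moves=[[[-0.148,-0.181,0],[0,0,0],0.0915],[[-0.148,-0.181,0],[0,0,0],0.0915],[[-0.148,-0.181,0],[0,0,0],0.0915],[[-0.148,-0.181,0],[0,0,0],0.0915],[[-0.148,-0.181,0],[0,0,0],0.0915]])

```text
time: 2.1
tool_pos: [0.4884, -0.3146, 0.2598]
tool_rot: [3.141, -0.001, 2.601]
contact_force: [0.9, 0.6, 0.7]
opening: 0.0913
grip_force: 0.0
```

Above the stack. Next is a wrist picture, with the predicted dish corners drawn on it.

```bash
cat >> h.py <<'E'
def sq(im,n,m,c,yaw,z,h=.03,col=(0,0,255)):
    a=np.radians(yaw); A=np.array([[np.cos(a),-np.sin(a)],[np.sin(a),np.cos(a)]])
    P=[proj(n,np.r_[np.array(c)+A@np.array(k)*h,z],m) for k in((1,1),(1,-1),(-1,-1),(-1,1))]
    cv2.polylines(im,[np.round(np.array(P)).astype(int)],True,col,1)
E
python3 - <<'E'
from h import *
m=robot.camera_model('wrist'); a=snap('wrist','w1.png')[:,:,::-1].copy()
sq(a,'wrist',m,(.4881,-.3116),-30.9,.102)
cv2.imwrite('pics/w1b.png',cv2.resize(a,(800,600)))
plan([(.488,-.312,.15,149.1)])
E
```

```text
t 2.1 pos [ 0.4885 -0.3186  0.2592] rot [-179.9    0.   148.9] q6 -1.74 open 0.0918 F [-2.3 -2.1 -0.9]
(0.488, -0.312, 0.15, 149.1) 1 / 1 [0.0039, 0.0056, 0.1092] [-0.0017, 0.0004, -0.0035]
```

View pics/w1b.png

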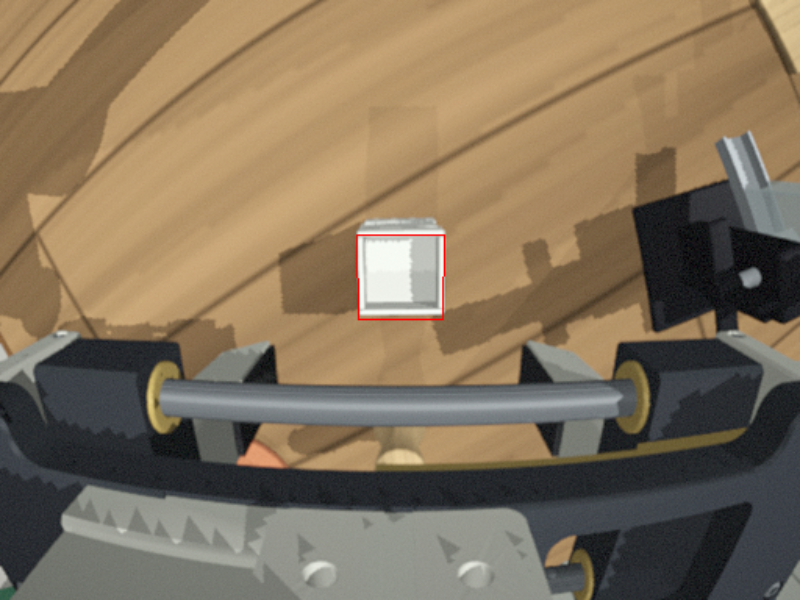

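The predicted square lands on the dish; the dish at about (400,272) sits roughly 2 mm towards tool +x from the prediction. I'll grasp and set it aside.

```bash
python3 - <<'E'
from h import *
plan([(.486,-.310,.125,149.1),(.486,-.310,.080,149.1)])
E
```

```text
t 2.1 pos [ 0.4885 -0.3186  0.2592] rot [-179.9    0.   148.9] q6 -1.74 open 0.0918 F [-2.3 -2.1 -0.9]
(0.486, -0.31, 0.125, 149.1) 1 / 1 [0.0066, 0.0063, 0.1342] [-0.0017, 0.0004, -0.0035]
(0.486, -0.31, 0.08, 149.1) 1 / 1 [-0.0, -0.0, 0.045] [-0.0, -0.0, -0.0]
```

Call:
arm_command(moves=[[[0.0066,0.0063,0.03],[0,0,-0.0035],0.0915],[[0.0066,0.0063,0.07],[0,0,-0.0035],0.0915],[[0.0066,0.0063,0.11],[0,0,-0.0035],0.0915],[[0.0066,0.0063,0.134],[0,0,-0.0035],0.0915],[[0.0066,0.0063,0.134],[0,0,-0.0035],0.0915]])

```text
time: 2.65
tool_pos: [0.4841, -0.301, 0.1228]
tool_rot: [3.14, -0.008, 2.606]
contact_force: [-0.4, 0.4, 0.2]
opening: 0.0915
grip_force: 0.0
```

```bash
python3 - <<'E'
from h import *
plan([(.486,-.310,.080,149.1)])
E
```

```text
t 2.6 pos [ 0.4841 -0.301   0.1228] rot [179.9  -0.5 149.3] q6 -1.73 open 0.0915 F [-0.4  0.4  0.2]
(0.486, -0.31, 0.08, 149.1) 1 / 1 [-0.0066, -0.0069, 0.0427] [0.0018, -0.0084, 0.0041]
```

Call:
arm_command(moves=[[[0,0,0],[0,0,0],0.0915],[[0,0,0],[0,0,0],0.0915],[[0,0,0],[0,0,0],0.0915],[[0,0,0],[0,0,0],0.0915],[[0,0,0],[0,0,0],0.0915]])

```text
time: 3.15
tool_pos: [0.4856, -0.3043, 0.1274]
tool_rot: [-3.142, 0.001, 2.605]
contact_force: [0.2, -0.2, 0.5]
opening: 0.0915
grip_force: 0.0
```

```bash
python3 - <<'E'
from h import *
plan([(.486,-.310,.080,149.1)])
E
```

```text
t 3.1 pos [ 0.4856 -0.3043  0.1274] rot [-1.800e+02  1.000e-01  1.493e+02] q6 -1.73 open 0.0915 F [ 0.2 -0.2  0.5]
(0.486, -0.31, 0.08, 149.1) 1 / 1 [-0.0032, -0.0047, 0.0474] [-0.0001, 0.0012, 0.0029]
```

Call:
arm_command(moves=[[[-0.0032,-0.0047,0.02],[0,0,0.003],0.0915],[[-0.0032,-0.0047,0.035],[0,0,0.003],0.0915],[[-0.0032,-0.0047,0.0465],[0,0,0.003],0.0915],[[-0.0032,-0.0047,0.0465],[0,0,0.003],0.0915],[[-0.0032,-0.0047,0.0465],[0,0,0.003],0.0915]])

```text
time: 3.65
tool_pos: [0.4859, -0.3099, 0.0805]
tool_rot: [3.142, 0.0, 2.602]
contact_force: [0.3, 1.2, 0.6]
opening: 0.0911
grip_force: 0.0
```

Call:
arm_command(moves=[[[0,0,0],[0,0,0],0.05],[[0,0,0],[0,0,0],0.05],[[0,0,0],[0,0,0],0.05],[[0,0,0],[0,0,0],0.05],[[0,0,0],[0,0,0],0.05]], squeeze=20)

```text
time: 4.15
tool_pos: [0.4858, -0.3099, 0.0804]
tool_rot: [-3.142, 0.0, 2.602]
contact_force: [0.0, 0.6, 1.0]
opening: 0.0598
grip_force: 20.0
```

Call:
arm_command(moves=[[[0,0,-0.01],[0,0,0],0.05],[[0,0,-0.025],[0,0,0],0.05],[[0,0,-0.04],[0,0,0],0.05],[[0,0,-0.05],[0,0,0],0.05],[[0,0,-0.05],[0,0,0],0.05]])

```text
time: 4.65
tool_pos: [0.4864, -0.3104, 0.132]
tool_rot: [-3.141, 0.003, 2.602]
contact_force: [0.0, -0.2, -0.8]
opening: 0.0597
grip_force: 20.0
```

Call:
arm_command(moves=[[[0,-0.03,0],[0,0,0],0.05],[[0,-0.06,0],[0,0,0],0.05],[[0,-0.09,0.01],[0,0,0],0.05],[[0,-0.115,0.02],[0,0,0],0.05],[[0,-0.12,0.04],[0,0,0],0.05]])

```text
time: 5.15
tool_pos: [0.423, -0.4157, 0.0903]
tool_rot: [-3.14, 0.002, 2.6]
contact_force: [0.3, -1.0, -0.5]
opening: 0.0599
grip_force: 20.0
```

Call:
arm_command(moves=[[[0,0,0.03],[0,0,0],0.05],[[0,0,0.055],[0,0,0],0.05],[[0,0,0.07],[0,0,0],0.05],[[0,0,0.08],[0,0,0],0.05],[[0,0,0.08],[0,0,0],0.05]])

```text
time: 5.65
tool_pos: [0.4234, -0.4119, 0.0085]
tool_rot: [3.14, -0.003, 2.602]
contact_force: [0.3, -0.4, -1.7]
opening: 0.0598
grip_force: 20.0
```

Call:
arm_command(moves=[[[0,0,0.003],[0,0,0],0.05],[[0,0,0.003],[0,0,0],0.05],[[0,0,0.003],[0,0,0],0.05],[[0,0,0.003],[0,0,0],0.05],[[0,0,0.003],[0,0,0],0.05]])

```text
time: 6.15
tool_pos: [0.4242, -0.4129, 0.0076]
tool_rot: [-3.141, 0.001, 2.602]
contact_force: [-0.5, -0.5, -0.7]
opening: 0.0595
grip_force: 20.0
```

Call:
arm_command(moves=[[[0,0,0],[0,0,0],0.0915],[[0,0,0],[0,0,0],0.0915],[[0,0,0],[0,0,0],0.0915],[[0,0,-0.02],[0,0,0],0.0915],[[0,0,-0.05],[0,0,0],0.0915]])

```text
time: 6.65
tool_pos: [0.4232, -0.4117, 0.056]
tool_rot: [3.14, -0.004, 2.602]
contact_force: [-0.1, 0.1, 0.1]
opening: 0.0904
grip_force: 0.0
```

Call:
arm_command(moves=[[[0,0,-0.05],[0,0,0],0.0915],[[0.002,0.02,-0.06],[0,0,0],0.0915],[[0.004,0.06,-0.06],[0,0,0],0.0915],[[0.008,0.1,-0.06],[0,0,0],0.0915],[[0.008,0.12,-0.06],[0,0,0],0.0915]])

```text
time: 7.15
tool_pos: [0.4796, -0.3029, 0.1175]
tool_rot: [3.141, -0.0, 2.604]
contact_force: [0.1, 0.3, 0.3]
opening: 0.0914
grip_force: 0.0
```

Call:
arm_command(moves=[[[0,0,0],[0,0,0],0.0915],[[0,0,0],[0,0,0],0.0915],[[0,0,0.02],[0,0,0],0.0915],[[0,0,0.05],[0,0,0],0.0915],[[0,0,0.068],[0,0,0],0.0915]])

```text
time: 7.65
tool_pos: [0.4776, -0.3066, 0.0475]
tool_rot: [3.142, -0.002, 2.601]
contact_force: [0.1, 0.3, -0.2]
opening: 0.0919
grip_force: 0.0
```

Call:
arm_command(moves=[[[0,0,0],[0,0,0],0.0915],[[0,0,0],[0,0,0],0.0915],[[0,0,0],[0,0,0],0.0915],[[0,0,0],[0,0,0],0.0915],[[0,0,0],[0,0,0],0.0915]])

```text
time: 8.15
tool_pos: [0.4792, -0.3061, 0.0501]
tool_rot: [-3.141, 0.002, 2.602]
contact_force: [-0.3, -0.1, 0.1]
opening: 0.0914
grip_force: 0.0
```

Call:
arm_command(moves=[[[0,0,0.003],[0,0,0],0.0915],[[0,0,0.003],[0,0,0],0.05],[[0,0,0.003],[0,0,0],0.05],[[0,0,0.003],[0,0,0],0.05],[[0,0,0.003],[0,0,0],0.05]])

```text
time: 8.65
tool_pos: [0.4789, -0.3057, 0.0462]
tool_rot: [3.142, -0.0, 2.602]
contact_force: [-0.5, -0.0, -0.2]
opening: 0.0643
grip_force: 0.2
```

Call:
arm_command(moves=[[[0,0,0],[0,0,0],0.05],[[0,0,-0.01],[0,0,0],0.05],[[0,0,-0.03],[0,0,0],0.05],[[0,0,-0.06],[0,0,0],0.05],[[0,0,-0.1],[0,0,0],0.05]])

```text
time: 9.15
tool_pos: [0.4779, -0.3049, 0.1463]
tool_rot: [3.141, -0.004, 2.602]
contact_force: [-0.2, -0.8, -2.2]
opening: 0.0605
grip_force: 19.8
```

Call:
arm_command(moves=[[[0,0,-0.02],[0,0,0],0.05],[[0,0,-0.02],[0,0,0],0.05],[[0,0,-0.02],[0,0,0],0.05],[[0,0,-0.02],[0,0,0],0.05],[[0,0,-0.02],[0,0,0],0.05]])

```text
time: 9.65
tool_pos: [0.4782, -0.3051, 0.1646]
tool_rot: [3.141, -0.003, 2.602]
contact_force: [-0.3, 0.1, -2.6]
opening: 0.0602
grip_force: 19.8
```

```bash
python3 - <<'E'
from h import *
m=robot.camera_model('wrist'); a=snap('wrist','w2.png')[:,:,::-1].copy()
sq(a,'wrist',m,(.486,-.310),-30.9,.028)
sq(a,'wrist',m,(.4244,-.413),-30.9,.028)
cv2.imwrite('pics/w2b.png',cv2.resize(a,(800,600)))
ux=np.array([.982,-.189]);M=np.array([.5345,.0105])
p=M-.08*ux-.008*ux;q=M-.02*ux-.008*ux
plan([(.42,-.1,.17,160),(p[0],p[1],.17,169),(p[0],p[1],.021,169)])
E
```

```text
t 9.7 pos [ 0.4783 -0.3053  0.1648] rot [ 1.800e+02 -1.000e-01  1.491e+02] q6 -1.73 open 0.0607 F [-0.3 -0.7 -1.2]
(0.42, -0.1, 0.17, 160) 1 / 1 [0.1555, 0.1462, -0.0047] [0.0008, -0.0025, -0.1903]
(np.float64(0.448084), np.float64(0.027132), 0.17, 169) 1 / 1 [0.0171, 0.1291, 0.0] [0.0, 0.0, -0.1571]
(np.float64(0.448084), np.float64(0.027132), 0.021, 169) 1 / 1 [0.0, -0.0, 0.149] [0.0, 0.0, 0.0]
```

View pics/w2b.png

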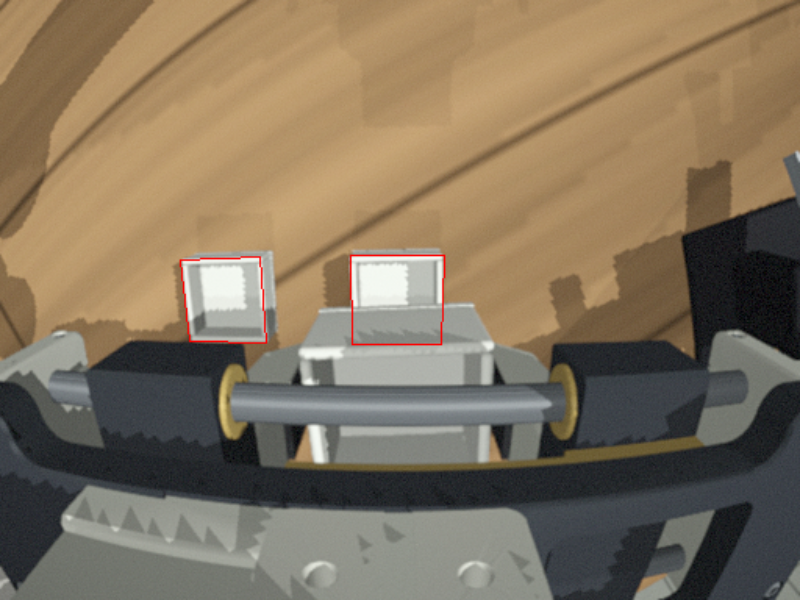

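The base dish at about (397,300) is in place; the aside dish is at (230,297), square. Before setting the bowl down I'll take a view of the dispenser from the side.

```bash
python3 - <<'E'
from h import *
plan([(.49,-.15,.26,149.1)])
E
```

```text
t 9.7 pos [ 0.4783 -0.3053  0.1648] rot [ 1.800e+02 -1.000e-01  1.491e+02] q6 -1.73 open 0.0607 F [-0.3 -0.7 -1.2]
(0.49, -0.15, 0.26, 149.1) 1 / 1 [0.07, 0.1393, -0.0949] [0.0006, -0.0026, -0.0001]
```

Call:
arm_command(moves=[[[0.015,0.028,-0.03],[0,0,0],0.05],[[0.03,0.06,-0.06],[0,0,0],0.05],[[0.05,0.1,-0.09],[0,0,0],0.05],[[0.065,0.13,-0.095],[0,0,0],0.05],[[0.07,0.139,-0.095],[0,0,0],0.05]])

```text
time: 10.2
tool_pos: [0.4907, -0.1475, 0.2624]
tool_rot: [3.14, 0.002, 2.605]
contact_force: [0.8, -0.5, -1.8]
opening: 0.0601
grip_force: 19.8
```

Call:
arm_command(moves=[[[0,0,0],[0,0,0],0.05],[[0,0,0],[0,0,0],0.05],[[0,0,0],[0,0,0],0.05],[[0,0,0],[0,0,0],0.05],[[0,0,0],[0,0,0],0.05]])

```text
time: 10.7
tool_pos: [0.49, -0.1513, 0.2607]
tool_rot: [-3.142, -0.001, 2.601]
contact_force: [-0.9, -0.4, -1.2]
opening: 0.0604
grip_force: 19.8
```

```bash
cat >> h.py <<'E'
def dispdraw(a,n,m,M,yaw):
    c,s=np.cos(np.radians(yaw)),np.sin(np.radians(yaw)); A=np.array([[c,-s],[s,c]])
    def w(x,y,z): return tuple(np.round(proj(n,np.r_[np.array(M)+A@[x+.102,y] if False else np.array(M)+A@np.array([x+.102,y]),z],m)).astype(int))
    L=lambda p,q,col:cv2.line(a,w(*p),w(*q),col,1)
    L((-.102,-.018,.056),(-.102,.018,.056),(0,0,255))
    for y in(-.018,.018): L((-.102,y,.056),(-.06,y,.0696),(0,0,255))
    for d in((0,.055),(0,-.055),(.055,0),(-.055,0)):
        for y in(-.081,-.103): L((0,y,.13),(d[0],y,.13+d[1]),(0,255,0))
E
python3 - <<'E'
from h import *
m=robot.camera_model('wrist'); a=snap('wrist','w3.png')[:,:,::-1].copy()
import json;json.dump({k:np.array(v).tolist() for k,v in m.items()},open('w3.json','w'))
dispdraw(a,'wrist',m,(.5345,.0105),-11)
cv2.imwrite('pics/w3b.png',cv2.resize(a[60:300,240:512],(800,706))[:600])
plan([])
E
```

```text
t 10.8 pos [ 0.49   -0.1512  0.2609] rot [-180.   -0.  149.] q6 -1.48 open 0.0602 F [ 0.2  0.1 -1. ]
```

View pics/w3b.png

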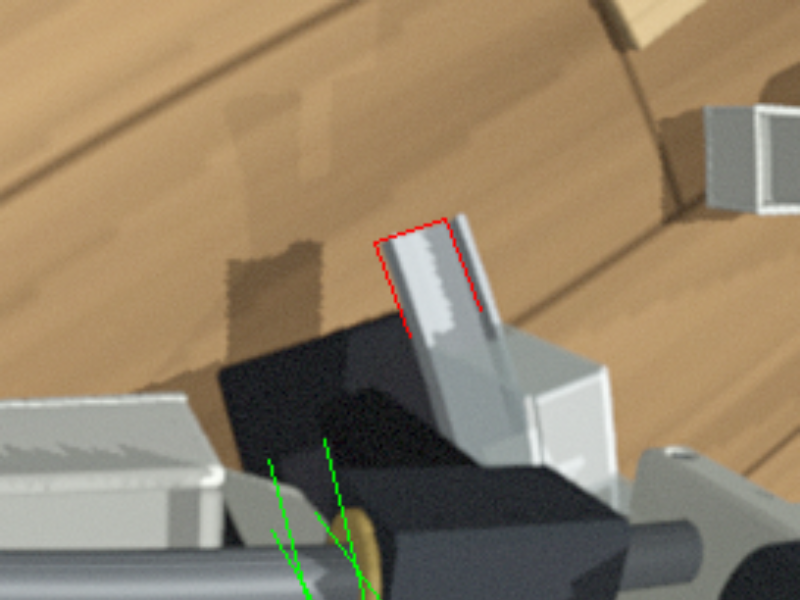

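```bash
python3 - <<'E'
from h import *
import json
m={k:np.array(v) for k,v in json.load(open('w3.json')).items()}
k=800/272
def cr(X): return ((proj('wrist',X,m)-[240,60])*k).round(0)
for yaw in(-9,-11,-13):
  c,s=np.cos(np.radians(yaw)),np.sin(np.radians(yaw));A=np.array([[c,-s],[s,c]])
  for nm,y,h in(('Rtop',.018,.015),('Rbot',.018,0),('Ltop',-.018,.015),('Lbot',-.018,-.003)):
    P=[cr(np.r_[np.array([.5345,.0105])+A@np.array([t,y]),.056+h+t*.325]) for t in(0,.02,.04)]
    print(yaw,nm,*P,'slope',((P[2]-P[0])[0]/(P[2]-P[0])[1]).round(3))
print(ray('wrist',240+220/k,60+370/k,.008,m),ray('wrist',240+400/k,60+313/k,.008,m))
# full-res edge estimate of right-wall line
g=cv2.imread('pics/w3.png',0).astype(int)
for v in(134,138,142,146,150,154,158,162,166,170): print(v,g[v,362:420:1].tolist())
E
```

```text
-9 Rtop [459. 218.] [478. 263.] [496. 309.] slope 0.407
-9 Rbot [444. 215.] [463. 259.] [481. 303.] slope 0.42
-9 Ltop [388. 246.] [407. 292.] [426. 339.] slope 0.409
-9 Lbot [373. 241.] [391. 286.] [409. 331.] slope 0.4
-11 Rtop [460. 219.] [477. 265.] [494. 312.] slope 0.366
-11 Rbot [445. 217.] [462. 261.] [478. 306.] slope 0.371
-11 Ltop [388. 244.] [405. 291.] [423. 339.] slope 0.368
-11 Lbot [372. 240.] [390. 285.] [406. 330.] slope 0.378
-13 Rtop [460. 221.] [476. 267.] [492. 314.] slope 0.344
-13 Rbot [445. 218.] [461. 263.] [476. 308.] slope 0.344
-13 Ltop [387. 243.] [404. 290.] [419. 338.] slope 0.337
-13 Lbot [372. 239.] [388. 284.] [403. 330.] slope 0.341
[ 0.56122283 -0.09235317  0.008     ] [0.5835563  0.00280371 0.008     ]
134 [135, 139, 140, 140, 140, 144, 146, 141, 145, 146, 144, 147, 147, 147, 149, 149, 148, 146, 148, 147, 146, 142, 147, 146, 142, 142, 141, 142, 143, 143, 138, 132, 116, 158, 211, 214, 180, 150, 143, 146, 145, 142, 145, 142, 144, 146, 147, 145, 147, 150, 148, 144, 147, 148, 150, 151, 150, 152]
138 [141, 146, 146, 147, 149, 145, 145, 148, 146, 148, 
[... 1860 characters left out ...]
94, 166, 159, 157, 155, 160, 159, 159, 148, 121, 105, 95, 115, 178, 215, 203, 164, 142, 149, 148, 149, 146, 144, 145, 147, 145, 145, 146]
166 [155, 151, 151, 150, 156, 148, 141, 127, 105, 93, 78, 64, 56, 40, 48, 86, 99, 101, 109, 159, 207, 217, 217, 217, 216, 216, 218, 220, 222, 220, 214, 193, 164, 156, 155, 159, 152, 159, 161, 156, 144, 110, 97, 102, 156, 209, 211, 172, 149, 146, 146, 145, 142, 139, 131, 121, 112, 106]
170 [50, 36, 33, 30, 35, 33, 43, 40, 43, 38, 42, 42, 47, 44, 43, 56, 76, 101, 104, 102, 135, 198, 216, 218, 219, 217, 216, 219, 220, 222, 219, 210, 184, 160, 156, 158, 158, 157, 158, 156, 154, 134, 109, 95, 100, 125, 169, 180, 161, 142, 133, 123, 114, 107, 111, 118, 128, 139]
```

```bash
cat >> h.py <<'E'
YD=-12.5; ux=np.array([np.cos(np.radians(YD)),np.sin(np.radians(YD))]); uy=np.array([-ux[1],ux[0]]); M=np.array([.535,.0125])
ORG=M+.102*ux; KN=ORG-.092*uy
E
python3 - <<'E'
from h import *
print('knob',KN,'org',ORG)
o=M-.067*ux
plan([(.42,-.06,.2,160),(*o,.13,167.5),(*o,.022,167.5)])
E
```

```text
knob [ 0.61466975 -0.09939607] org [ 0.63458219 -0.00957684]
t 10.8 pos [ 0.49   -0.1512  0.2609] rot [-180.   -0.  149.] q6 -1.48 open 0.0602 F [ 0.2  0.1 -1. ]
(0.42, -0.06, 0.2, 160) 1 / 1 [0.1069, 0.0421, 0.0609] [0.0001, -0.0006, -0.1914]
(np.float64(0.4695881675229645), np.float64(0.027001454133852895), 0.13, 167.5) 1 / 1 [-0.0168, 0.0987, 0.07] [0.0, 0.0, -0.1309]
(np.float64(0.4695881675229645), np.float64(0.027001454133852895), 0.022, 167.5) 1 / 1 [0.0, -0.0, 0.108] [0.0, -0.0, 0.0]
```

Call:
arm_command(moves=[[[0.03,0.01,0.01],[0,0,-0.05],0.05],[[0.06,0.02,0.02],[0,0,-0.1],0.05],[[0.09,0.035,0.04],[0,0,-0.15],0.05],[[0.107,0.042,0.061],[0,0,-0.191],0.05],[[0.107,0.042,0.061],[0,0,-0.191],0.05]])

```text
time: 11.25
tool_pos: [0.417, -0.0577, 0.1983]
tool_rot: [3.141, -0.006, 2.795]
contact_force: [0.9, -0.9, -1.1]
opening: 0.0601
grip_force: 19.8
```

Call:
arm_command(moves=[[[-0.004,0.03,0.02],[0,0,-0.05],0.05],[[-0.008,0.06,0.04],[0,0,-0.1],0.05],[[-0.015,0.09,0.06],[0,0,-0.131],0.05],[[-0.0168,0.0987,0.07],[0,0,-0.131],0.05],[[-0.0168,0.0987,0.07],[0,0,-0.131],0.05]])

```text
time: 11.75
tool_pos: [0.4699, 0.0277, 0.1294]
tool_rot: [-3.141, -0.002, 2.925]
contact_force: [0.9, -0.4, -0.9]
opening: 0.0603
grip_force: 19.8
```

Call:
arm_command(moves=[[[0,0,0.03],[0,0,0],0.05],[[0,0,0.06],[0,0,0],0.05],[[0,0,0.09],[0,0,0],0.05],[[0,0,0.105],[0,0,0],0.05],[[0,0,0.105],[0,0,0],0.05]])

```text
time: 12.25
tool_pos: [0.4688, 0.0263, 0.0245]
tool_rot: [-3.141, -0.003, 2.922]
contact_force: [0.1, 1.0, -1.9]
opening: 0.0597
grip_force: 19.8
```

Call:
arm_command(moves=[[[0,0,0],[0,0,0],0.05],[[0,0,0],[0,0,0],0.05],[[0,0,0],[0,0,0],0.05],[[0,0,0],[0,0,0],0.05],[[0,0,0],[0,0,0],0.05]])

```text
time: 12.75
tool_pos: [0.4697, 0.0276, 0.0257]
tool_rot: [3.141, 0.001, 2.924]
contact_force: [-0.4, 0.0, -1.8]
opening: 0.0604
grip_force: 19.8
```

```bash
python3 - <<'E'
from h import *
o=M-.067*ux;i=M-.027*ux
plan([(*o,.0195,167.5),(*i,.0195,167.5)])
E
```

```text
t 12.8 pos [0.4697 0.0276 0.0257] rot [1.800e+02 1.000e-01 1.676e+02] q6 -1.46 open 0.0604 F [-0.4  0.  -1.8]
(np.float64(0.4695881675229645), np.float64(0.027001454133852895), 0.0195, 167.5) 1 / 1 [-0.0001, -0.0006, 0.0062] [0.0002, 0.0009, 0.001]
(np.float64(0.5086400078077619), np.float64(0.01834386957632878), 0.0195, 167.5) 1 / 1 [-0.04, -0.0, -0.0] [-0.0, -0.0, -0.0]
```

Call:
arm_command(moves=[[[0,0,0.003],[0,0,0],0.05],[[0,0,0.0055],[0,0,0],0.05],[[0,0,0.0055],[0,0,0],0.05],[[0,0,0.0055],[0,0,0],0.05],[[0,0,0.0055],[0,0,0],0.05]])

```text
time: 13.25
tool_pos: [0.4694, 0.0276, 0.0197]
tool_rot: [3.142, -0.0, 2.924]
contact_force: [0.3, 0.4, -1.9]
opening: 0.0603
grip_force: 19.8
```

Call:
arm_command(moves=[[[-0.01,0,0],[0,0,0],0.05],[[-0.02,0,0],[0,0,0],0.05],[[-0.03,0,0],[0,0,0],0.05],[[-0.04,0,0],[0,0,0],0.05],[[-0.04,0,0],[0,0,0],0.05]])

```text
time: 13.75
tool_pos: [0.5104, 0.0184, 0.0198]
tool_rot: [3.141, 0.002, 2.924]
contact_force: [0.2, 0.6, -1.6]
opening: 0.0601
grip_force: 19.8
```

Call:
arm_command(moves=[[[0,0,0.001],[0,0,0],0.05],[[0,0,0.001],[0,0,0],0.05],[[0,0,0.001],[0,0,0],0.05],[[0,0,0.001],[0,0,0],0.05],[[0,0,0.001],[0,0,0],0.05]])

```text
time: 14.25
tool_pos: [0.5084, 0.019, 0.0188]
tool_rot: [3.142, 0.0, 2.924]
contact_force: [-0.4, 0.1, -1.6]
opening: 0.0603
grip_force: 19.8
```

Call:
arm_command(moves=[[[0,0,0],[0,0,0],0.0915],[[0,0,0],[0,0,0],0.0915],[[0,0,0],[0,0,0],0.0915],[[0,0,0],[0,0,0],0.0915],[[0,0,0],[0,0,0],0.0915]])

```text
time: 14.75
tool_pos: [0.5085, 0.019, 0.0188]
tool_rot: [3.141, 0.0, 2.924]
contact_force: [-0.2, 1.0, -0.2]
opening: 0.0912
grip_force: 0.0
```

```bash
python3 - <<'E'
from h import *
plan([(.47,.027,.15,167.5),(.43,-.2,.17,158),(.4242,-.4129,.12,149.1),(.4242,-.4129,.06,149.1)])
E
```

```text
t 14.8 pos [0.5085 0.019  0.0188] rot [180.    0.  167.5] q6 -1.47 open 0.0912 F [-0.2  1.  -0.2]
(0.47, 0.027, 0.15, 167.5) 1 / 1 [0.0393, -0.0004, -0.1312] [0.0001, 0.0002, 0.0009]
(0.43, -0.2, 0.17, 158) 1 / 1 [-0.0101, -0.2303, -0.02] [-0.0, -0.0, 0.1658]
(0.4242, -0.4129, 0.12, 149.1) 1 / 1 [-0.0744, -0.1996, 0.05] [0.0, -0.0, 0.1553]
(0.4242, -0.4129, 0.06, 149.1) 1 / 1 [0.0, -0.0, 0.06] [0.0, -0.0, 0.0]
```

Call:
arm_command(moves=[[[0,0,-0.03],[0,0,0],0.0915],[[0,0,-0.06],[0,0,0],0.0915],[[0.02,0,-0.09],[0,0,0],0.0915],[[0.039,0,-0.131],[0,0,0],0.0915],[[0.039,0,-0.131],[0,0,0],0.0915]])

```text
time: 15.25
tool_pos: [0.4712, 0.0276, 0.1542]
tool_rot: [3.141, 0.007, 2.925]
contact_force: [0.8, -0.5, 0.3]
opening: 0.0915
grip_force: 0.0
```

Call:
arm_command(moves=[[[-0.01,-0.23,-0.02],[0,0,0.166],0.0915],[[-0.01,-0.23,-0.02],[0,0,0.166],0.0915],[[-0.01,-0.23,-0.02],[0,0,0.166],0.0915],[[-0.01,-0.23,-0.02],[0,0,0.166],0.0915],[[-0.01,-0.23,-0.02],[0,0,0.166],0.0915]])

```text
time: 15.75
tool_pos: [0.4299, -0.2026, 0.1695]
tool_rot: [-3.141, 0.001, 2.756]
contact_force: [0.4, -0.0, 0.2]
opening: 0.092
grip_force: 0.0
```

Call:
arm_command(moves=[[[-0.0744,-0.2,0],[0,0,0.155],0.0915],[[-0.0744,-0.2,0],[0,0,0.155],0.0915],[[-0.0744,-0.2,0],[0,0,0.155],0.0915],[[-0.0744,-0.2,0.05],[0,0,0.155],0.0915],[[-0.0744,-0.2,0.05],[0,0,0.155],0.0915]])

```text
time: 16.25
tool_pos: [0.4237, -0.4156, 0.1173]
tool_rot: [-3.142, -0.001, 2.601]
contact_force: [0.4, 0.8, 0.1]
opening: 0.0916
grip_force: 0.0
```

Call:
arm_command(moves=[[[0,0,0],[0,0,0],0.0915],[[0,0,0.02],[0,0,0],0.0915],[[0,0,0.05],[0,0,0],0.0915],[[0,0,0.05],[0,0,0],0.0915],[[0,0,0.05],[0,0,0],0.0915]])

```text
time: 16.75
tool_pos: [0.425, -0.4121, 0.0701]
tool_rot: [3.141, -0.001, 2.604]
contact_force: [-1.2, -0.5, 0.0]
opening: 0.0918
grip_force: 0.0
```

```bash
python3 - <<'E'
from h import *
plan([(.4242,-.4129,.0075,149.1)])
a=snap('top','t1.png')[:,:,::-1].copy()
m=robot.camera_model('top')
b=M-.02*ux
sq(a,'top',m,b,YD,.046)
z=cv2.resize(a[125:255,100:290],(800,547),interpolation=cv2.INTER_CUBIC)
cv2.imwrite('pics/t1b.png',z)
E
```

```text
t 16.8 pos [ 0.425  -0.4121  0.0701] rot [180.   -0.  149.2] q6 -1.93 open 0.0918 F [-1.2 -0.5  0. ]
(0.4242, -0.4129, 0.0075, 149.1) 1 / 1 [0.0002, -0.0012, 0.0626] [0.0005, -0.0007, 0.0017]
```

View pics/t1b.png

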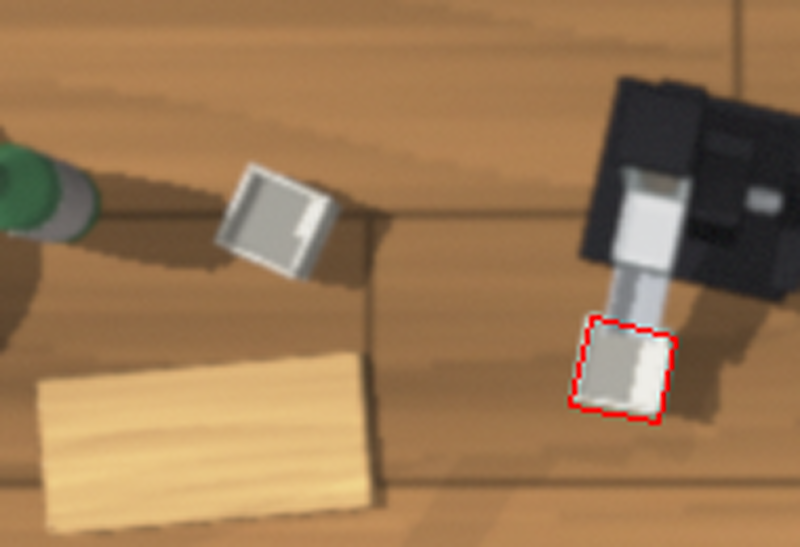

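The bowl at (623,368) stands square under the chute and matches its drawn target. Now I'll regrasp the dish and measure the chute centreline numerically.

Call:
arm_command(moves=[[[0,-0.001,0.02],[0,0,0],0.0915],[[0,-0.001,0.04],[0,0,0],0.0915],[[0,-0.001,0.055],[0,0,0],0.0915],[[0,-0.001,0.062],[0,0,0],0.0915],[[0,-0.001,0.062],[0,0,0],0.0915]])

```text
time: 17.3
tool_pos: [0.4245, -0.4136, 0.0082]
tool_rot: [-3.142, 0.0, 2.604]
contact_force: [0.3, 0.2, -0.1]
opening: 0.0917
grip_force: 0.0
```

Call:
arm_command(moves=[[[0,0,0],[0,0,0],0.05],[[0,0,0],[0,0,0],0.05],[[0,0,0],[0,0,0],0.05],[[0,0,0],[0,0,0],0.05],[[0,0,0],[0,0,0],0.05]])

```text
time: 17.8
tool_pos: [0.4244, -0.4137, 0.0081]
tool_rot: [-3.142, 0.001, 2.603]
contact_force: [0.3, 0.1, 2.6]
opening: 0.0597
grip_force: 20.0
```

Call:
arm_command(moves=[[[0,0,-0.01],[0,0,0],0.05],[[0,0,-0.03],[0,0,0],0.05],[[0,0,-0.06],[0,0,0],0.05],[[0,0,-0.07],[0,0,0],0.05],[[0,0,-0.07],[0,0,0],0.05]])

```text
time: 18.3
tool_pos: [0.425, -0.4144, 0.0795]
tool_rot: [-3.14, 0.004, 2.603]
contact_force: [0.4, -0.6, -1.9]
opening: 0.0598
grip_force: 20.0
```

```bash
python3 - <<'E'
from h import *
plan([(.4859,-.3099,.0775,149.1),(.4859,-.3099,.0348,149.1)])
g=cv2.imread('pics/t0.png',0).astype(int)
for v in(191,194,197,200,203): print(v,240,g[v,240:264].tolist())
g=cv2.imread('pics/t1.png',0).astype(int)
for v in(206,210,214,218): print(v,232,g[v,232:264].tolist())
E
```

```text
t 18.3 pos [ 0.425  -0.4144  0.0795] rot [-179.9    0.2  149.2] q6 -1.93 open 0.0598 F [ 0.4 -0.6 -1.9]
(0.4859, -0.3099, 0.0775, 149.1) 1 / 1 [0.0013, 0.121, 0.0019] [-0.0013, 0.0036, 0.001]
(0.4859, -0.3099, 0.0348, 149.1) 1 / 1 [0.0, -0.0, 0.0427] [-0.0, 0.0, 0.0]
191 240 [120, 121, 121, 121, 127, 143, 150, 135, 125, 124, 128, 149, 177, 186, 179, 176, 176, 170, 141, 99, 76, 64, 60, 49]
194 240 [121, 121, 121, 122, 137, 155, 139, 126, 123, 125, 140, 175, 188, 188, 187, 186, 187, 173, 142, 124, 122, 121, 121, 123]
197 240 [118, 120, 119, 130, 150, 144, 131, 125, 126, 137, 169, 187, 191, 189, 187, 188, 179, 152, 129, 120, 120, 120, 119, 116]
200 240 [117, 118, 121, 138, 152, 138, 127, 125, 134, 161, 184, 191, 189, 188, 188, 186, 170, 137, 120, 117, 118, 117, 114, 94]
203 240 [119, 120, 134, 154, 143, 130, 126, 126, 141, 174, 189, 191, 189, 188, 188, 180, 151, 126, 120, 118, 114, 97, 82, 78]
206 232 [119, 120, 121, 119, 121, 149, 192, 170, 154, 163, 168, 168, 168, 168, 169, 168, 168, 167, 169, 172, 190, 219, 217, 216, 230, 227, 186, 125, 86, 75, 72, 71]
210 232 [105, 109, 106, 108, 123, 167, 189, 164, 161, 167, 168, 168, 168, 167, 167, 167, 169, 168, 170, 190, 227, 235, 236, 236, 236, 230, 183, 114, 77, 72, 71, 72]
214 232 [111, 111, 112, 113, 151, 202, 171, 159, 167, 168, 167, 168, 169, 168, 169, 168, 169, 170, 190, 226, 235, 236, 236, 234, 229, 215, 147, 88, 75, 75, 74, 75]
218 232 [113, 113, 113, 136, 173, 174, 166, 171, 165, 166, 166, 169, 171, 170, 169, 169, 168, 189, 227, 235, 236, 236, 234, 229, 223, 160, 94, 77, 77, 76, 76, 76]
```

Call:
arm_command(moves=[[[0,0.03,0],[0,0,0],0.05],[[0,0.065,0],[0,0,0],0.05],[[0,0.1,0],[0,0,0],0.05],[[0.0004,0.12,0],[0,0,0.001],0.05],[[0.0004,0.1206,0],[0,0,0.001],0.05]])

```text
time: 18.8
tool_pos: [0.4861, -0.3069, 0.0762]
tool_rot: [3.14, -0.003, 2.605]
contact_force: [-0.7, -0.6, -0.8]
opening: 0.0595
grip_force: 20.0
```

Call:
arm_command(moves=[[[0,0,0],[0,0,0],0.05],[[0,0,0.01],[0,0,0],0.05],[[0,0,0.025],[0,0,0],0.05],[[0,0,0.034],[0,0,0],0.05],[[0,0,0.034],[0,0,0],0.05]])

```text
time: 19.3
tool_pos: [0.4843, -0.3098, 0.0417]
tool_rot: [3.141, -0.004, 2.601]
contact_force: [-0.7, 0.5, -1.2]
opening: 0.0594
grip_force: 20.0
```

Call:
arm_command(moves=[[[0,0,0],[0,0,0],0.05],[[0,0,0],[0,0,0],0.05],[[0,0,0],[0,0,0],0.05],[[0,0,0],[0,0,0],0.05],[[0,0,0],[0,0,0],0.05]])

```text
time: 19.8
tool_pos: [0.4859, -0.3099, 0.044]
tool_rot: [3.142, 0.001, 2.602]
contact_force: [0.6, 0.6, -1.4]
opening: 0.0597
grip_force: 20.0
```

Call:
arm_command(moves=[[[0,0,0.004],[0,0,0],0.05],[[0,0,0.0075],[0,0,0],0.05],[[0,0,0.0075],[0,0,0],0.05],[[0,0,0.0075],[0,0,0],0.05],[[0,0,0.0075],[0,0,0],0.05]])

```text
time: 20.3
tool_pos: [0.4856, -0.3097, 0.036]
tool_rot: [3.141, -0.0, 2.602]
contact_force: [1.1, 0.5, -0.9]
opening: 0.0599
grip_force: 20.0
```

Call:
arm_command(moves=[[[0,0,0],[0,0,0],0.0915],[[0,0,0],[0,0,0],0.0915],[[0,0,0],[0,0,0],0.0915],[[0,0,0],[0,0,0],0.0915],[[0,0,-0.01],[0,0,0],0.0915]])

```text
time: 20.8
tool_pos: [0.485, -0.3092, 0.0454]
tool_rot: [3.141, -0.003, 2.602]
contact_force: [0.4, -0.0, 0.5]
opening: 0.0906
grip_force: 0.0
```

Call:
arm_command(moves=[[[0,0,-0.04],[0,0,0],0.0915],[[0,0,-0.09],[0,0,0],0.0915],[[0,0,-0.14],[0,0,0],0.0915],[[0,0,-0.19],[0,0,0],0.0915],[[0,0,-0.19],[0,0,0],0.0915]])

```text
time: 21.3
tool_pos: [0.4883, -0.3119, 0.245]
tool_rot: [-3.139, 0.015, 2.602]
contact_force: [1.0, -0.4, -0.7]
opening: 0.0916
grip_force: 0.0
```

```bash
python3 - <<'E'
from h import *
snap('wrist','w4.png')
a=cv2.imread('pics/w4.png')[120:250,190:320]
cv2.imwrite('pics/w4b.png',cv2.resize(a,(520,520),interpolation=cv2.INTER_CUBIC))
K=KN
# pushing finger's inner face 46 mm on the tool -y side of TCP; tool x ~ -109 deg
plan([(.5,-.2,.30,-170),(.55,-.2,.30,-109)])
print(K)
E
```

```text
t 21.4 pos [ 0.4871 -0.3109  0.241 ] rot [-179.9    0.5  149.1] q6 -1.73 open 0.0916 F [ 0.1 -0.8 -0.5]
(0.5, -0.2, 0.3, -170) 1 / 1 [0.0453, 0.1017, -0.0595] [-0.0045, 0.0081, -0.7137]
(0.55, -0.2, 0.3, -109) 1 / 2 [-0.0246, -0.0043, -0.0] [-0.0, 0.0, -0.5323]
(0.55, -0.2, 0.3, -109) 2 / 2 [-0.019, -0.0162, -0.0] [-0.0, 0.0, -0.5323]
[ 0.61466975 -0.09939607]
```

View pics/w4b.png

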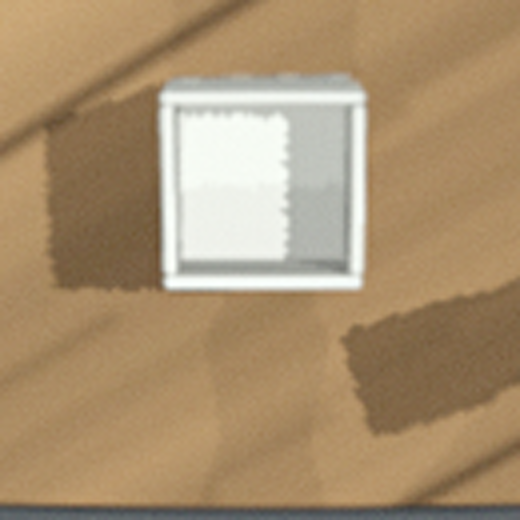

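The dish sits squarely on the base dish. Next is the knob.

```bash
python3 - <<'E'
from h import *
k=KN-.008*ux+.001*uy
plan([(.53,-.22,.26,-172),(*(k-.08*uy),.24,-115),(*k,.24,-115),(*k,.158,-115)])
E
```

```text
t 21.4 pos [ 0.4871 -0.3109  0.241 ] rot [-179.9    0.5  149.1] q6 -1.73 open 0.0916 F [ 0.1 -0.8 -0.5]
(0.53, -0.22, 0.26, -172) 1 / 1 [0.0096, 0.1, -0.0192] [-0.0044, 0.0082, -0.6788]
(np.float64(0.5897606506858581), np.float64(-0.1747919409276903), 0.24, -115) 1 / 2 [-0.0327, 0.0182, 0.01] [0.0, 0.0, -0.4974]
(np.float64(0.5897606506858581), np.float64(-0.1747919409276903), 0.24, -115) 2 / 2 [-0.0375, 0.0004, 0.01] [0.0, 0.0, -0.4974]
(np.float64(0.6070758198009064), np.float64(-0.09668826035809562), 0.24, -115) 1 / 1 [-0.0781, 0.0173, 0.0] [0.0, -0.0, 0.0]
(np.float64(0.6070758198009064), np.float64(-0.09668826035809562), 0.158, -115) 1 / 1 [-0.0, -0.0, 0.082] [0.0, 0.0, -0.0]
```

Call:
arm_command(moves=[[[0.01,0.1,-0.02],[0,0,-0.679],0.05],[[0.01,0.1,-0.02],[0,0,-0.679],0.05],[[0.01,0.1,-0.02],[0,0,-0.679],0.05],[[0.01,0.1,-0.02],[0,0,-0.679],0.05],[[0.01,0.1,-0.02],[0,0,-0.679],0.05]])

```text
time: 21.85
tool_pos: [0.5282, -0.2179, 0.2552]
tool_rot: [3.14, -0.002, -2.995]
contact_force: [-0.6, -0.6, -0.6]
opening: 0.0562
grip_force: 0.0
```

Call:
arm_command(moves=[[[-0.033,0.018,0],[0,0,-0.497],0.05],[[-0.033,0.018,0],[0,0,-0.497],0.05],[[-0.033,0.018,0],[0,0,-0.497],0.05],[[-0.033,0.018,0],[0,0,-0.497],0.05],[[-0.033,0.018,0],[0,0,-0.497],0.05]])

```text
time: 22.35
tool_pos: [0.5582, -0.1961, 0.255]
tool_rot: [3.139, -0.001, -2.504]
contact_force: [0.6, 0.7, 0.1]
opening: 0.0499
grip_force: 0.0
```

Call:
arm_command(moves=[[[-0.037,0,0.01],[0,0,-0.497],0.05],[[-0.037,0,0.01],[0,0,-0.497],0.05],[[-0.037,0,0.01],[0,0,-0.497],0.05],[[-0.037,0,0.01],[0,0,-0.497],0.05],[[-0.037,0,0.01],[0,0,-0.497],0.05]])

```text
time: 22.85
tool_pos: [0.5894, -0.1711, 0.2455]
tool_rot: [3.14, -0.003, -2.015]
contact_force: [0.7, 0.6, 0.1]
opening: 0.0498
grip_force: 0.0
```

Call:
arm_command(moves=[[[0,0,0],[0,0,0],0.05],[[0,0,0],[0,0,0],0.05],[[0,0,0],[0,0,0],0.05],[[0,0,0],[0,0,0],0.05],[[0,0,0],[0,0,0],0.05]])

```text
time: 23.35
tool_pos: [0.5896, -0.1716, 0.2462]
tool_rot: [-3.141, -0.003, -2.014]
contact_force: [0.6, -0.0, -0.2]
opening: 0.0501
grip_force: 0.0
```

```bash
python3 - <<'E'
from h import *
k=KN-.008*ux+.001*uy
plan([(*k,.235,-115),(*k,.158,-115)])
E
```

```text
t 23.4 pos [ 0.5896 -0.1716  0.2462] rot [-180.    -0.2 -115.4] q6 -3.1 open 0.0501 F [ 0.6 -0.  -0.2]
(np.float64(0.6070758198009064), np.float64(-0.09668826035809562), 0.235, -115) 1 / 1 [-0.0752, 0.0163, 0.0109] [-0.0001, -0.0034, -0.0066]
(np.float64(0.6070758198009064), np.float64(-0.09668826035809562), 0.158, -115) 1 / 1 [-0.0, -0.0, 0.077] [0.0, -0.0, -0.0]
```

Call:
arm_command(moves=[[[-0.019,0.004,0.003],[0,0,0],0.05],[[-0.038,0.008,0.006],[0,0,0],0.05],[[-0.057,0.012,0.009],[0,0,0],0.05],[[-0.0752,0.0163,0.011],[0,0,0],0.05],[[-0.0752,0.0163,0.011],[0,0,0],0.05]])

```text
time: 23.85
tool_pos: [0.6073, -0.0946, 0.2346]
tool_rot: [3.141, -0.003, -2.011]
contact_force: [-0.7, -0.5, 0.4]
opening: 0.0501
grip_force: 0.0
```

Call:
arm_command(moves=[[[0,0,0],[0,0,0],0.05],[[0,0,0],[0,0,0],0.05],[[0,0,0],[0,0,0],0.05],[[0,0,0],[0,0,0],0.05],[[0,0,0],[0,0,0],0.05]])

```text
time: 24.35
tool_pos: [0.6071, -0.0971, 0.235]
tool_rot: [-3.141, -0.003, -2.014]
contact_force: [-1.0, -0.2, 0.5]
opening: 0.05
grip_force: 0.0
```

```bash
python3 - <<'E'
from h import *
k=KN-.008*ux+.001*uy
plan([(*k,.158,-115)])
a=snap('wrist','w5.png')[:,:,::-1].copy()
b=snap('scene','s5.png')[:,:,::-1]
z=cv2.resize(b[130:320,200:340],(442,600),interpolation=cv2.INTER_CUBIC)
cv2.imwrite('pics/s5b.png',z)
E
```

```text
t 24.4 pos [ 0.6071 -0.0971  0.235 ] rot [-180.    -0.2 -115.4] q6 -2.98 open 0.05 F [-1.  -0.2  0.5]
(np.float64(0.6070758198009064), np.float64(-0.09668826035809562), 0.158, -115) 1 / 1 [-0.0007, 0.0002, 0.077] [-0.0003, -0.0034, -0.0069]
```

View pics/s5b.png

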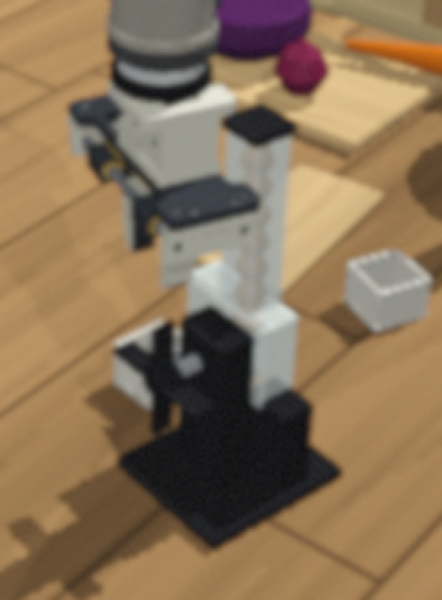

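The top paddle tip at (163,325) stands below and between the two fingers at (145,235) and (205,265), with no contact. I'll descend.

Call:
arm_command(moves=[[[0,0,0.02],[0,0,0],0.05],[[0,0,0.04],[0,0,0],0.05],[[0,0,0.06],[0,0,0],0.05],[[0,0,0.077],[0,0,0],0.05],[[0,0,0.077],[0,0,0],0.05]])

```text
time: 24.95
tool_pos: [0.6056, -0.0966, 0.1554]
tool_rot: [3.137, -0.004, -2.013]
contact_force: [-0.9, -0.1, -0.9]
opening: 0.0502
grip_force: 0.0
```

Call:
arm_command(moves=[[[0.003,0.012,0],[0,0,0],0.05],[[0.006,0.025,0],[0,0,0],0.05],[[0.008,0.036,0],[0,0,0],0.05],[[0.01,0.045,0],[0,0,0],0.05],[[0.011,0.051,0],[0,0,0],0.05]])

```text
time: 25.45
tool_pos: [0.5564, -0.0851, 0.1593]
tool_rot: [-3.14, -0.003, -2.014]
contact_force: [0.9, 0.1, 0.1]
opening: 0.0497
grip_force: 0.0
```

Call:
arm_command(moves=[[[0,0,0],[0,0,0],0.05],[[0,0,0],[0,0,0],0.05],[[0,0,0],[0,0,0],0.05],[[0,0,0],[0,0,0],0.05],[[0,0,0],[0,0,0],0.05]])

```text
time: 25.95
tool_pos: [0.5563, -0.085, 0.1578]
tool_rot: [3.141, -0.004, -2.013]
contact_force: [-0.5, 0.5, 0.5]
opening: 0.0501
grip_force: 0.0
```

```bash
python3 - <<'E'
from h import *
k=KN-.008*ux+.001*uy
plan([])
b=snap('scene','s6.png')[:,:,::-1]; c=snap('top','t6.png')[:,:,::-1]
z=cv2.resize(b[200:320,200:320],(400,400),interpolation=cv2.INTER_CUBIC)
z2=cv2.resize(c[160:240,210:290],(400,400),interpolation=cv2.INTER_CUBIC)
cv2.imwrite('pics/s6b.png',np.hstack([z,z2]))
E
```

```text
t 25.9 pos [ 0.5563 -0.085   0.1578] rot [ 180.    -0.2 -115.4] q6 -2.98 open 0.0501 F [-0.5  0.5  0.5]
```

View pics/s6b.png

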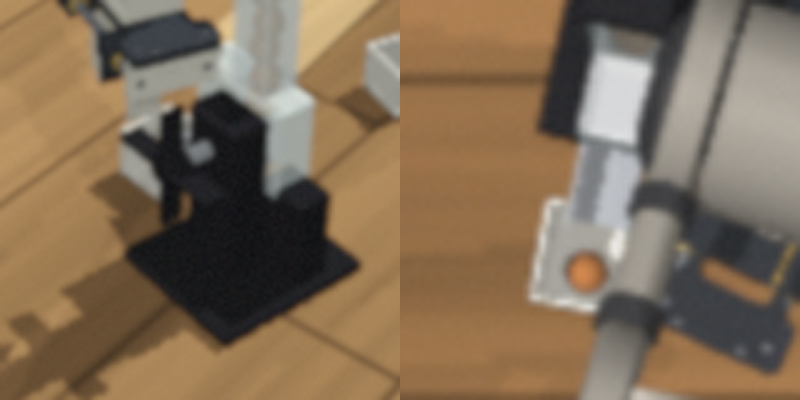

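A walnut at (586,270) lies in the bowl and the knob stands as a rest cross: click 1 done. Repeating for click 2.

Call:
arm_command(moves=[[[0,0,-0.03],[0,0,0],0.05],[[0,0,-0.06],[0,0,0],0.05],[[0,0,-0.077],[0,0,0],0.05],[[0,0,-0.077],[0,0,0],0.05],[[0,0,-0.077],[0,0,0],0.05]])

```text
time: 26.55
tool_pos: [0.5561, -0.0847, 0.2343]
tool_rot: [3.141, -0.004, -2.013]
contact_force: [-1.0, 0.0, -0.2]
opening: 0.05
grip_force: 0.0
```

Call:
arm_command(moves=[[[-0.004,-0.02,0],[0,0,0],0.05],[[-0.008,-0.04,0],[0,0,0],0.05],[[-0.011,-0.051,0],[0,0,0],0.05],[[-0.011,-0.051,0],[0,0,0],0.05],[[-0.011,-0.051,0],[0,0,0],0.05]])

```text
time: 27.05
tool_pos: [0.6063, -0.0964, 0.2332]
tool_rot: [3.139, -0.004, -2.013]
contact_force: [-0.7, -0.8, 0.6]
opening: 0.05
grip_force: 0.0
```

Call:
arm_command(moves=[[[0,0,0.02],[0,0,0],0.05],[[0,0,0.04],[0,0,0],0.05],[[0,0,0.06],[0,0,0],0.05],[[0,0,0.077],[0,0,0],0.05],[[0,0,0.077],[0,0,0],0.05]])

```text
time: 27.55
tool_pos: [0.6047, -0.0962, 0.1552]
tool_rot: [3.136, -0.004, -2.013]
contact_force: [-0.1, 1.2, -0.6]
opening: 0.0503
grip_force: 0.0
```

Call:
arm_command(moves=[[[0.003,0.012,0],[0,0,0],0.05],[[0.006,0.025,0],[0,0,0],0.05],[[0.008,0.036,0],[0,0,0],0.05],[[0.01,0.045,0],[0,0,0],0.05],[[0.011,0.051,0],[0,0,0],0.05]])

```text
time: 28.05
tool_pos: [0.5557, -0.0849, 0.1591]
tool_rot: [-3.14, -0.003, -2.013]
contact_force: [-0.7, 0.9, -0.2]
opening: 0.05
grip_force: 0.0
```

Call:
arm_command(moves=[[[0,0,0],[0,0,0],0.05],[[0,0,0],[0,0,0],0.05],[[0,0,-0.03],[0,0,0],0.05],[[0,0,-0.06],[0,0,0],0.05],[[0,0,-0.08],[0,0,0],0.05]])

```text
time: 28.55
tool_pos: [0.557, -0.0849, 0.2399]
tool_rot: [-3.14, -0.003, -2.013]
contact_force: [0.7, 0.7, -0.3]
opening: 0.0498
grip_force: 0.0
```

```bash
python3 - <<'E'
from h import *
i=M-.029*ux
plan([(.52,-.16,.26,-157),(.44,-.06,.24,165),(*i,.13,167.5),(*i,.05,167.5)])
E
```

```text
t 28.6 pos [ 0.557  -0.0849  0.2399] rot [-179.9   -0.2 -115.4] q6 -2.98 open 0.0498 F [ 0.7  0.7 -0.3]
(0.52, -0.16, 0.26, -157) 1 / 1 [0.0838, 0.0012, -0.0198] [-0.003, -0.0023, 0.7268]
(0.44, -0.06, 0.24, 165) 1 / 1 [0.0346, 0.1233, 0.02] [0.0, -0.0, 0.6632]
(np.float64(0.506687415793522), np.float64(0.018776748804204983), 0.13, 167.5) 1 / 1 [-0.044, 0.0934, 0.11] [-0.0, 0.0, -0.0436]
(np.float64(0.506687415793522), np.float64(0.018776748804204983), 0.05, 167.5) 1 / 1 [-0.0, -0.0, 0.08] [-0.0, 0.0, -0.0]
```

Call:
arm_command(moves=[[[0.02,0,-0.02],[0,0,0.145],0.0915],[[0.04,0,-0.02],[0,0,0.29],0.0915],[[0.06,0,-0.02],[0,0,0.43],0.0915],[[0.084,0,-0.02],[0,0,0.58],0.0915],[[0.084,0,-0.02],[0,0,0.727],0.0915]])

```text
time: 29.05
tool_pos: [0.5196, -0.1628, 0.2582]
tool_rot: [-3.139, -0.003, -2.749]
contact_force: [0.3, 0.0, 0.4]
opening: 0.0855
grip_force: 0.0
```

Call:
arm_command(moves=[[[0.035,0.123,0.02],[0,0,0.663],0.0915],[[0.035,0.123,0.02],[0,0,0.663],0.0915],[[0.035,0.123,0.02],[0,0,0.663],0.0915],[[0.035,0.123,0.02],[0,0,0.663],0.0915],[[0.035,0.123,0.02],[0,0,0.663],0.0915]])

```text
time: 29.55
tool_pos: [0.4398, -0.0603, 0.2383]
tool_rot: [-3.138, -0.0, 2.876]
contact_force: [-0.1, -1.5, -0.6]
opening: 0.0916
grip_force: 0.0
```

```bash
python3 - <<'E'
from h import *
i=M-.029*ux
c=snap('top','t7.png')[:,:,::-1]
cv2.imwrite('pics/t7b.png',cv2.resize(c[120:260,90:290],(800,560),interpolation=cv2.INTER_CUBIC))
plan([(*i,.13,167.5),(*i,.05,167.5)])
E
```

```text
t 29.6 pos [ 0.4401 -0.0607  0.2383] rot [-179.8   -0.   164.7] q6 -1.61 open 0.0914 F [ 0.9 -0.4  0.6]
(np.float64(0.506687415793522), np.float64(0.018776748804204983), 0.13, 167.5) 1 / 1 [-0.0433, 0.0946, 0.1079] [-0.0034, -0.0003, -0.0489]
(np.float64(0.506687415793522), np.float64(0.018776748804204983), 0.05, 167.5) 1 / 1 [0.0, -0.0, 0.08] [0.0, 0.0, -0.0]
```

View pics/t7b.png

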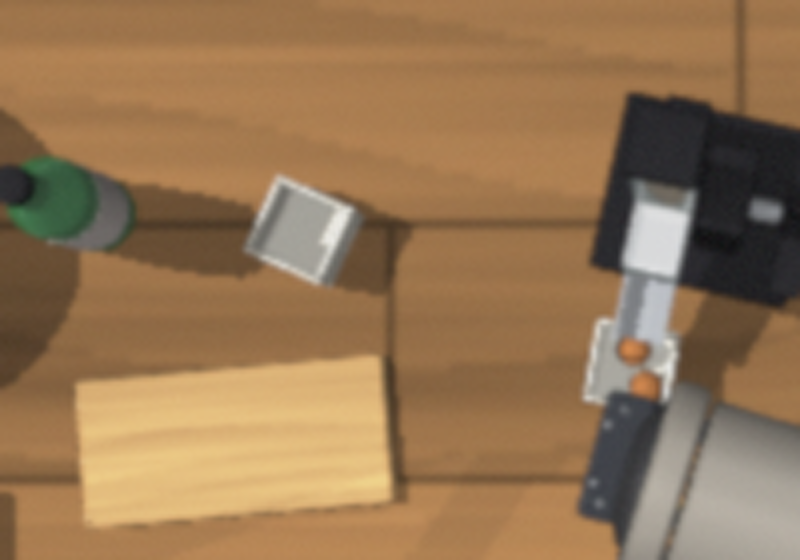

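Both walnuts are in the bowl at (632,349) and (645,385). The board corners at (77,382), (382,355), (393,498) and (87,525) show it has not moved. I'll pick up bowl1.

Call:
arm_command(moves=[[[-0.01,0.03,0.02],[0,0,-0.045],0.0915],[[-0.02,0.06,0.04],[0,0,-0.045],0.0915],[[-0.035,0.09,0.07],[0,0,-0.045],0.0915],[[-0.043,0.0946,0.1],[0,0,-0.045],0.0915],[[-0.043,0.0946,0.107],[0,0,-0.045],0.0915]])

```text
time: 30.1
tool_pos: [0.5051, 0.0197, 0.1275]
tool_rot: [-3.138, -0.006, 2.928]
contact_force: [-0.1, 0.9, 0.8]
opening: 0.0915
grip_force: 0.0
```

Call:
arm_command(moves=[[[0,0,0],[0,0,0],0.0915],[[0,0,0.02],[0,0,0],0.0915],[[0,0,0.04],[0,0,0],0.0915],[[0,0,0.055],[0,0,0],0.0915],[[0,0,0.055],[0,0,0],0.0915]])

```text
time: 30.6
tool_pos: [0.5052, 0.0179, 0.0758]
tool_rot: [-3.138, -0.002, 2.924]
contact_force: [-0.8, 1.3, -0.3]
opening: 0.0915
grip_force: 0.0
```

Call:
arm_command(moves=[[[0,0,0],[0,0,0],0.0915],[[0,0,0],[0,0,0],0.0915],[[0,0,0],[0,0,0],0.0915],[[0,0,0],[0,0,0],0.0915],[[0,0,0],[0,0,0],0.0915]])

```text
time: 31.1
tool_pos: [0.5061, 0.0187, 0.0761]
tool_rot: [-3.138, -0.0, 2.925]
contact_force: [0.8, 0.4, -0.3]
opening: 0.0914
grip_force: 0.0
```

```bash
python3 - <<'E'
from h import *
i=M-.029*ux
plan([(*i,.0205,167.5)])
pts=[(109.25,215.5),(185.5,208.75),(188.25,244.5),(111.75,251.25)]
P=np.array([ray('top',u,v,.012)[:2] for u,v in pts]);c=P.mean(0);by=(P[0]-P[1]+P[3]-P[2]);by/=np.linalg.norm(by)
print(c,by,c+.055*by,c-.055*by)
E
```

```text
t 31.1 pos [0.5061 0.0187 0.0761] rot [-179.8   -0.   167.6] q6 -1.46 open 0.0914 F [ 0.8  0.4 -0.3]
(np.float64(0.506687415793522), np.float64(0.018776748804204983), 0.0205, 167.5) 1 / 1 [-0.0006, 0.0004, 0.0556] [-0.0033, -0.0, 0.0015]
[0.4659736  0.31016617] [-0.08564563  0.99632566] [0.46126309 0.36496409] [0.47068411 0.25536826]
```

Call:
arm_command(moves=[[[0,0,0.02],[0.0,0,0],0.0915],[[0,0,0.04],[0,0,0],0.0915],[[0,0,0.053],[0,0,0],0.0915],[[0,0,0.0555],[0,0,0],0.0915],[[0,0,0.0555],[0,0,0],0.0915]])

```text
time: 31.6
tool_pos: [0.5057, 0.0185, 0.0201]
tool_rot: [-3.138, -0.001, 2.925]
contact_force: [-0.8, -0.8, -0.0]
opening: 0.0914
grip_force: 0.0
```

Call:
arm_command(moves=[[[0,0,0],[0,0,0],0.05],[[0,0,0],[0,0,0],0.05],[[0,0,0],[0,0,0],0.05],[[0,0,0],[0,0,0],0.05],[[0,0,0],[0,0,0],0.05]], squeeze=22)

```text
time: 32.1
tool_pos: [0.506, 0.0185, 0.0205]
tool_rot: [-3.138, -0.0, 2.925]
contact_force: [-0.0, 0.7, 2.3]
opening: 0.0599
grip_force: 21.8
```

Call:
arm_command(moves=[[[0,0,-0.001],[0,0,0],0.05],[[0.01,0,-0.0015],[0,0,0],0.05],[[0.02,0,-0.0015],[0,0,0],0.05],[[0.03,0,-0.0015],[0,0,0],0.05],[[0.04,0,-0.0015],[0,0,0],0.05]])

```text
time: 32.6
tool_pos: [0.4654, 0.0274, 0.0216]
tool_rot: [-3.138, -0.001, 2.925]
contact_force: [0.4, -0.8, -1.5]
opening: 0.0601
grip_force: 21.8
```

Call:
arm_command(moves=[[[0.01,0,0],[0,0,0],0.05],[[0.01,0,-0.01],[0,0,0],0.05],[[0.01,0,-0.03],[0,0,0],0.05],[[0.01,0,-0.05],[0,0,0],0.05],[[0.01,0,-0.06],[0,0,0],0.05]])

```text
time: 33.1
tool_pos: [0.4583, 0.0293, 0.0839]
tool_rot: [-3.139, 0.003, 2.925]
contact_force: [0.6, -0.6, -1.5]
opening: 0.0605
grip_force: 21.8
```

```bash
python3 - <<'E'
from h import *
plan([(.455,.19,.095,171),(.452,.366,.095,174.9),(.452,.366,.04,174.9)])
E
```

```text
t 33.1 pos [0.4583 0.0293 0.0839] rot [-179.8    0.2  167.6] q6 -1.45 open 0.0605 F [ 0.6 -0.6 -1.5]
(0.455, 0.19, 0.095, 171) 1 / 1 [0.0378, 0.1562, -0.0117] [-0.0031, 0.0028, -0.0597]
(0.452, 0.366, 0.095, 174.9) 1 / 1 [0.0305, 0.1734, 0.0] [0.0, 0.0, -0.0681]
(0.452, 0.366, 0.04, 174.9) 1 / 1 [0.0, -0.0, 0.055] [-0.0, 0.0, 0.0]
```

Call:
arm_command(moves=[[[0.007,0.025,-0.005],[0,0,-0.01],0.05],[[0.015,0.06,-0.01],[0,0,-0.025],0.05],[[0.024,0.1,-0.012],[0,0,-0.04],0.05],[[0.033,0.135,-0.012],[0,0,-0.055],0.05],[[0.038,0.156,-0.012],[0,0,-0.06],0.05]])

```text
time: 33.6
tool_pos: [0.4534, 0.1923, 0.0936]
tool_rot: [-3.139, -0.0, 2.987]
contact_force: [0.8, -0.3, -2.0]
opening: 0.0602
grip_force: 21.8
```

Call:
arm_command(moves=[[[0.007,0.04,0],[0,0,-0.015],0.05],[[0.014,0.08,0],[0,0,-0.03],0.05],[[0.021,0.12,0],[0,0,-0.045],0.05],[[0.028,0.155,0],[0,0,-0.06],0.05],[[0.0305,0.173,0],[0,0,-0.068],0.05]])

```text
time: 34.1
tool_pos: [0.4499, 0.3685, 0.0927]
tool_rot: [-3.139, -0.001, 3.055]
contact_force: [0.6, 0.9, -1.6]
opening: 0.0603
grip_force: 21.8
```

Call:
arm_command(moves=[[[0,0,0],[0,0,0],0.05],[[0,0,0],[0,0,0],0.05],[[0,0,0.02],[0,0,0],0.05],[[0,0,0.04],[0,0,0],0.05],[[0,0,0.045],[0,0,0],0.05]])

```text
time: 34.6
tool_pos: [0.4494, 0.3633, 0.0458]
tool_rot: [-3.135, -0.004, 3.051]
contact_force: [-0.5, -0.1, -1.6]
opening: 0.0603
grip_force: 21.8
```

Call:
arm_command(moves=[[[0,0,0],[0,0,0],0.05],[[0,0,0],[0,0,0],0.05],[[0,0,0],[0,0,0],0.05],[[0,0,0],[0,0,0],0.05],[[0,0,0],[0,0,0],0.05]])

```text
time: 35.1
tool_pos: [0.4506, 0.3656, 0.0482]
tool_rot: [-3.139, -0.0, 3.053]
contact_force: [-0.1, -0.6, -2.1]
opening: 0.0605
grip_force: 21.8
```

```bash
python3 - <<'E'
from h import *
plan([(.452,.366,.0325,174.9)])
g=snap('top','t8.png')
old=cv2.imread('pics/t7.png',0)
d=cv2.absdiff(cv2.cvtColor(g,cv2.COLOR_RGB2GRAY),old)[195:262,95:200]
# board's right edge / lower corners unmoved?
print(d[:, 70:105].mean(), d[:,70:105].max())
E
```

```text
t 35.1 pos [0.4506 0.3656 0.0482] rot [-179.8   -0.   174.9] q6 -0.93 open 0.0605 F [-0.1 -0.6 -2.1]
(0.452, 0.366, 0.0325, 174.9) 1 / 1 [-0.0014, 0.0005, 0.0157] [-0.0028, -0.0003, 0.0003]
19.744136460554373 64
```

```bash
python3 - <<'E'
import cv2
for f in('t7','t8'):
    g=cv2.imread(f'pics/{f}.png')
    for v in(220,235,242): print(f,v,g[v,178:200,0].tolist())
    print([int(x) for x in g[236:262,180,0]])
E
```

```text
t7 220 [124, 122, 123, 123, 122, 123, 121, 106, 77, 49, 43, 50, 63, 68, 65, 68, 67, 70, 69, 67, 67, 67]
t7 235 [130, 130, 130, 131, 129, 130, 129, 127, 117, 86, 59, 49, 58, 67, 72, 74, 73, 73, 73, 74, 73, 74]
t7 242 [128, 128, 128, 129, 129, 129, 128, 126, 122, 103, 76, 61, 59, 65, 78, 83, 83, 82, 85, 83, 83, 83]
[129, 127, 127, 132, 138, 135, 128, 125, 124, 111, 86, 80, 85, 89, 89, 86, 85, 86, 86, 86, 86, 86, 87, 86, 86, 84]
t8 220 [127, 127, 127, 127, 127, 127, 125, 110, 80, 50, 44, 51, 66, 69, 69, 69, 70, 71, 69, 71, 71, 72]
t8 235 [91, 89, 89, 89, 88, 90, 87, 88, 86, 74, 57, 51, 52, 50, 53, 51, 51, 52, 51, 51, 52, 53]
t8 242 [90, 91, 92, 92, 91, 90, 90, 90, 89, 83, 71, 62, 60, 61, 61, 61, 61, 61, 60, 59, 60, 61]
[87, 86, 86, 91, 97, 95, 92, 88, 89, 82, 65, 59, 60, 65, 64, 61, 62, 61, 61, 70, 84, 88, 88, 89, 87, 87]
```

Only the arm's shadow changed; the board has not moved. I'll place the bowl.

Call:
arm_command(moves=[[[0,0,0.006],[0,0,0],0.05],[[0,0,0.011],[0,0,0],0.05],[[0,0,0.015],[0,0,0],0.05],[[0,0,0.0155],[0,0,0],0.05],[[0,0,0.0155],[0,0,0],0.05]])

```text
time: 35.65
tool_pos: [0.4502, 0.3654, 0.0323]
tool_rot: [-3.138, -0.001, 3.053]
contact_force: [-2.4, -1.1, 3.1]
opening: 0.0604
grip_force: 21.8
```

Call:
arm_command(moves=[[[0,0,0],[0,0,0],0.05],[[0,0,0],[0,0,0],0.08],[[0,0,0],[0,0,0],0.08],[[0,0,0],[0,0,0],0.08],[[0,0,0],[0,0,0],0.08]])

```text
time: 36.15
tool_pos: [0.4504, 0.3655, 0.032]
tool_rot: [-3.138, -0.001, 3.053]
contact_force: [0.1, 0.7, 0.5]
opening: 0.0794
grip_force: 0.0
```

Call:
arm_command(moves=[[[0,0,-0.03],[0,0,0],0.08],[[0,0,-0.07],[0,0,0],0.0915],[[0,0,-0.11],[0,0,0],0.0915],[[0,0,-0.14],[0,0,0],0.0915],[[0,0,-0.14],[0,0,0],0.0915]])

```text
time: 36.65
tool_pos: [0.4527, 0.3673, 0.177]
tool_rot: [3.139, 0.006, 3.053]
contact_force: [0.0, 0.6, 0.9]
opening: 0.0915
grip_force: 0.0
```

```bash
python3 - <<'E'
from h import *
# bowl2 centre .617,.2528 yaw -25.3; grip 8 mm along tool +x (154.7)
a=np.radians(154.7); p=np.array([.617,.2528])+.008*np.array([np.cos(a),np.sin(a)])
plan([(*p,.18,154.7)])
print(p)
g=cv2.imread('pics/t7.png',0)
m=(g[150:200,140:190]>0)
E
```

```text
t 36.6 pos [0.4527 0.3673 0.177 ] rot [179.9   0.4 174.9] q6 -0.93 open 0.0915 F [0.  0.6 0.9]
(np.float64(0.6097673396027138), np.float64(0.25621886290709756), 0.18, 154.7) 1 / 1 [-0.1663, -0.0967, -0.0021] [0.0035, 0.0059, 0.3528]
[0.60976734 0.25621886]
```

Call:
arm_command(moves=[[[-0.035,-0.02,0],[0,0,0.08],0.0915],[[-0.075,-0.045,0],[0,0,0.17],0.0915],[[-0.115,-0.07,0],[0,0,0.26],0.0915],[[-0.15,-0.09,0],[0,0,0.345],0.0915],[[-0.166,-0.097,0],[0,0,0.353],0.0915]])

```text
time: 37.15
tool_pos: [0.6096, 0.2514, 0.1707]
tool_rot: [-3.137, 0.0, 2.694]
contact_force: [0.4, 0.7, 0.2]
opening: 0.0916
grip_force: 0.0
```

Call:
arm_command(moves=[[[0,0,0],[0,0,0],0.0915],[[0,0,0],[0,0,0],0.0915],[[0,0,0],[0,0,0],0.0915],[[0,0,0],[0,0,0],0.0915],[[0,0,0],[0,0,0],0.0915]])

```text
time: 37.65
tool_pos: [0.6067, 0.2554, 0.1726]
tool_rot: [-3.138, 0.0, 2.701]
contact_force: [-0.7, -0.4, 0.4]
opening: 0.0915
grip_force: 0.0
```

```bash
python3 - <<'E'
from h import *
m=robot.camera_model('wrist'); a=snap('wrist','w9.png')[:,:,::-1].copy()
sq(a,'wrist',m,(.617,.2528),-25.3,.046)
cv2.imwrite('pics/w9b.png',cv2.resize(a,(800,600)))
plan([(.6098,.2562,.0205,154.7)])
E
```

```text
t 37.7 pos [0.6068 0.2552 0.1726] rot [-179.8    0.   154.8] q6 -0.85 open 0.0917 F [-0.4  0.4 -0.2]
(0.6098, 0.2562, 0.0205, 154.7) 1 / 1 [-0.0023, 0.0027, 0.1521] [-0.0033, 0.0003, 0.001]
```

View pics/w9b.png

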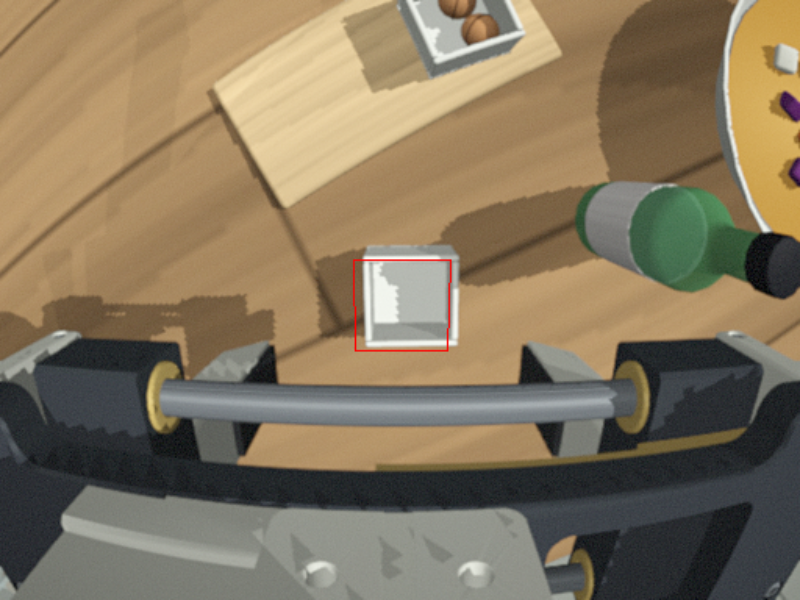

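Bowl1 stands on the board with two walnuts in it. Bowl2 (363–458, 256–346) sits about 5 mm towards tool +y and 2.5 mm towards +x from the prediction, so I'll correct for that and grasp it.

Call:
arm_command(moves=[[[0,0.007,0.03],[0,0,0],0.0915],[[0,0.007,0.06],[0,0,0],0.0915],[[0,0.007,0.09],[0,0,0],0.0915],[[0,0.007,0.11],[0,0,0],0.0915],[[0,0.007,0.11],[0,0,0],0.0915]])

```text
time: 38.2
tool_pos: [0.6079, 0.2602, 0.059]
tool_rot: [-3.134, -0.005, 2.7]
contact_force: [0.6, -0.5, 0.1]
opening: 0.0917
grip_force: 0.0
```

Call:
arm_command(moves=[[[0,0,0.015],[0,0,0],0.0915],[[0,0,0.03],[0,0,0],0.0915],[[0,0,0.042],[0,0,0],0.0915],[[0,0,0.042],[0,0,0],0.0915],[[0,0,0.042],[0,0,0],0.0915]])

```text
time: 38.7
tool_pos: [0.6101, 0.2604, 0.0202]
tool_rot: [-3.138, 0.0, 2.7]
contact_force: [-0.2, -0.4, 0.7]
opening: 0.0913
grip_force: 0.0
```

Call:
arm_command(moves=[[[0,0,0],[0,0,0],0.05],[[0,0,0],[0,0,0],0.05],[[0,0,0],[0,0,0],0.05],[[0,0,0],[0,0,0],0.05],[[0,0,0],[0,0,0],0.05]])

```text
time: 39.2
tool_pos: [0.6103, 0.2605, 0.0206]
tool_rot: [-3.139, 0.001, 2.7]
contact_force: [0.3, 0.0, 1.6]
opening: 0.0601
grip_force: 22.0
```

Call:
arm_command(moves=[[[0,0,-0.01],[0,0,0],0.05],[[0,0,-0.03],[0,0,0],0.05],[[0,0,-0.06],[0,0,0],0.05],[[0,0,-0.08],[0,0,0],0.05],[[0,0,-0.08],[0,0,0],0.05]])

```text
time: 39.7
tool_pos: [0.612, 0.2612, 0.1042]
tool_rot: [3.141, 0.005, 2.7]
contact_force: [0.1, -0.4, -0.9]
opening: 0.0597
grip_force: 21.9
```

```bash
python3 - <<'E'
from h import *
o=M-.068*ux
plan([(.45,.16,.12,163),(*o,.1,167.5),(*o,.03,167.5)])
E
```

```text
t 39.7 pos [0.612  0.2612 0.1042] rot [179.9   0.3 154.7] q6 -0.84 open 0.0597 F [ 0.1 -0.4 -0.9]
(0.45, 0.16, 0.12, 163) 1 / 1 [0.1031, -0.1608, -0.0165] [0.0006, 0.0052, -0.145]
(np.float64(0.46861187151584455), np.float64(0.027217893747790996), 0.1, 167.5) 1 / 1 [-0.0566, -0.1215, 0.02] [0.0, 0.0, -0.0785]
(np.float64(0.46861187151584455), np.float64(0.027217893747790996), 0.03, 167.5) 1 / 1 [0.0, -0.0, 0.07] [0.0, 0.0, -0.0]
```

Call:
arm_command(moves=[[[0.02,-0.032,-0.015],[0,0,-0.03],0.05],[[0.043,-0.067,-0.0165],[0,0,-0.06],0.05],[[0.067,-0.105,-0.0165],[0,0,-0.09],0.05],[[0.09,-0.14,-0.0165],[0,0,-0.12],0.05],[[0.103,-0.161,-0.0165],[0,0,-0.145],0.05]])

```text
time: 40.2
tool_pos: [0.4444, 0.1578, 0.1162]
tool_rot: [-3.136, -0.004, 2.846]
contact_force: [-0.4, 0.2, -2.3]
opening: 0.0599
grip_force: 22.0
```

Call:
arm_command(moves=[[[-0.01,-0.03,0],[0,0,-0.02],0.05],[[-0.023,-0.06,0],[0,0,-0.04],0.05],[[-0.037,-0.09,0.01],[0,0,-0.06],0.05],[[-0.05,-0.115,0.02],[0,0,-0.0785],0.05],[[-0.0566,-0.1215,0.02],[0,0,-0.0785],0.05]])

```text
time: 40.7
tool_pos: [0.4656, 0.0244, 0.096]
tool_rot: [-3.137, -0.004, 2.921]
contact_force: [0.0, 0.6, -1.3]
opening: 0.0595
grip_force: 21.9
```

Call:
arm_command(moves=[[[0,0,0.02],[0,0,0],0.05],[[0,0,0.045],[0,0,0],0.05],[[0,0,0.065],[0,0,0],0.05],[[0,0,0.07],[0,0,0],0.05],[[0,0,0.07],[0,0,0],0.05]])

```text
time: 41.2
tool_pos: [0.4662, 0.0267, 0.0272]
tool_rot: [-3.138, -0.003, 2.923]
contact_force: [0.2, 0.8, -1.1]
opening: 0.0603
grip_force: 21.9
```

Call:
arm_command(moves=[[[0,0,0],[0,0,0],0.05],[[0,0,0],[0,0,0],0.05],[[0,0,0],[0,0,0],0.05],[[0,0,0],[0,0,0],0.05],[[0,0,0],[0,0,0],0.05]])

```text
time: 41.7
tool_pos: [0.4669, 0.0261, 0.028]
tool_rot: [-3.138, -0.0, 2.923]
contact_force: [0.5, 0.2, -1.5]
opening: 0.06
grip_force: 21.9
```

```bash
python3 - <<'E'
from h import *
o=M-.068*ux
plan([(*o,.0215,167.5),(*(M-.027*ux),.0215,167.5)])
E
```

```text
t 41.7 pos [0.4669 0.0261 0.028 ] rot [-179.8   -0.   167.5] q6 -1.45 open 0.06 F [ 0.5  0.2 -1.5]
(np.float64(0.46861187151584455), np.float64(0.027217893747790996), 0.0215, 167.5) 1 / 1 [-0.0014, 0.0014, 0.0065] [-0.0033, -0.0, -0.0002]
(np.float64(0.5086400078077619), np.float64(0.01834386957632878), 0.0215, 167.5) 1 / 1 [-0.041, 0.0, -0.0] [0.0, -0.0, 0.0]
```

Call:
arm_command(moves=[[[0,0.0014,0.004],[0,0,0],0.05],[[0,0.0014,0.007],[0,0,0],0.05],[[0,0.0014,0.007],[0,0,0],0.05],[[-0.01,0.0014,0.007],[0,0,0],0.05],[[-0.02,0.0014,0.007],[0,0,0],0.05]])

```text
time: 42.2
tool_pos: [0.4866, 0.0232, 0.0206]
tool_rot: [-3.138, -0.001, 2.924]
contact_force: [-0.5, 0.6, -1.2]
opening: 0.0596
grip_force: 22.0
```

Call:
arm_command(moves=[[[-0.01,0,0],[0,0,0],0.05],[[-0.02,0,0],[0,0,0],0.05],[[-0.0224,0,0.0005],[0,0,0],0.05],[[-0.0224,0,0.0005],[0,0,0],0.05],[[-0.0224,0,0.0005],[0,0,0],0.05]])

```text
time: 42.7
tool_pos: [0.5092, 0.0181, 0.0204]
tool_rot: [-3.138, 0.001, 2.923]
contact_force: [1.2, 0.1, 1.9]
opening: 0.0598
grip_force: 22.0
```

Call:
arm_command(moves=[[[0,0,0],[0,0,0],0.05],[[0,0,0],[0,0,0],0.0915],[[0,0,0],[0,0,0],0.0915],[[0,0,0],[0,0,0],0.0915],[[0,0,0],[0,0,0],0.0915]])

```text
time: 43.2
tool_pos: [0.5081, 0.0184, 0.02]
tool_rot: [-3.138, -0.001, 2.923]
contact_force: [-0.1, -0.1, 0.1]
opening: 0.0873
grip_force: 0.0
```

Call:
arm_command(moves=[[[0,0,-0.03],[0,0,0],0.0915],[[0,0,-0.06],[0,0,0],0.0915],[[0.02,0,-0.1],[0,0,0],0.0915],[[0.04,0,-0.14],[0,0,0],0.0915],[[0.05,0,-0.18],[0,0,0],0.0915]])

```text
time: 43.7
tool_pos: [0.4579, 0.0301, 0.2014]
tool_rot: [-3.138, -0.002, 2.923]
contact_force: [0.6, -0.0, 0.7]
opening: 0.0915
grip_force: 0.0
```

```bash
python3 - <<'E'
from h import *
k=KN-.008*ux+.001*uy
plan([(.46,-.15,.25,-173),(.55,-.19,.245,-130),(*(k-.078*uy),.240,-116),(*k,.235,-115.4)])
E
```

```text
t 43.7 pos [0.4579 0.0301 0.2014] rot [-1.798e+02 -1.000e-01  1.675e+02] q6 -1.45 open 0.0915 F [ 0.6 -0.   0.7]
(0.46, -0.15, 0.25, -173) 1 / 1 [-0.0409, -0.1756, -0.048] [-0.0031, -0.003, -0.3403]
(0.55, -0.19, 0.245, -130) 1 / 2 [-0.0422, -0.0253, 0.0025] [-0.0, 0.0, -0.3752]
(0.55, -0.19, 0.245, -130) 2 / 2 [-0.03, -0.039, 0.0025] [-0.0, 0.0, -0.3752]
(np.float64(0.5901935299137344), np.float64(-0.17283934891345043), 0.24, -116) 1 / 1 [-0.039, -0.0198, 0.005] [0.0, 0.0, -0.2443]
(np.float64(0.6070758198009064), np.float64(-0.09668826035809562), 0.235, -115.4) 1 / 1 [-0.0758, 0.0182, 0.005] [0.0, 0.0, -0.0105]
```

Call:
arm_command(moves=[[[-0.041,-0.176,-0.048],[0,0,-0.34],0.05],[[-0.041,-0.176,-0.048],[0,0,-0.34],0.05],[[-0.041,-0.176,-0.048],[0,0,-0.34],0.05],[[-0.041,-0.176,-0.048],[0,0,-0.34],0.05],[[-0.041,-0.176,-0.048],[0,0,-0.34],0.05]])

```text
time: 44.2
tool_pos: [0.4623, -0.1561, 0.2502]
tool_rot: [-3.135, 0.001, -3.026]
contact_force: [0.1, 0.1, -0.8]
opening: 0.0556
grip_force: 0.0
```

Call:
arm_command(moves=[[[-0.042,-0.025,0.002],[0,0,-0.375],0.05],[[-0.042,-0.025,0.002],[0,0,-0.375],0.05],[[-0.042,-0.025,0.002],[0,0,-0.375],0.05],[[-0.042,-0.025,0.002],[0,0,-0.375],0.05],[[-0.042,-0.025,0.002],[0,0,-0.375],0.05]])

```text
time: 44.7
tool_pos: [0.5063, -0.1698, 0.2466]
tool_rot: [-3.14, -0.003, -2.647]
contact_force: [0.4, -0.2, 0.4]
opening: 0.05
grip_force: 0.0
```

Call:
arm_command(moves=[[[-0.03,-0.039,0.002],[0,0,-0.375],0.05],[[-0.03,-0.039,0.002],[0,0,-0.375],0.05],[[-0.03,-0.039,0.002],[0,0,-0.375],0.05],[[-0.03,-0.039,0.002],[0,0,-0.375],0.05],[[-0.03,-0.039,0.002],[0,0,-0.375],0.05]])

```text
time: 45.2
tool_pos: [0.5514, -0.1902, 0.2451]
tool_rot: [-3.14, -0.003, -2.273]
contact_force: [-0.2, 0.7, 1.0]
opening: 0.0501
grip_force: 0.0
```

Call:
arm_command(moves=[[[-0.039,-0.02,0.005],[0,0,-0.244],0.05],[[-0.039,-0.02,0.005],[0,0,-0.244],0.05],[[-0.039,-0.02,0.005],[0,0,-0.244],0.05],[[-0.039,-0.02,0.005],[0,0,-0.244],0.05],[[-0.039,-0.02,0.005],[0,0,-0.244],0.05]])

```text
time: 45.7
tool_pos: [0.5915, -0.1738, 0.2403]
tool_rot: [-3.141, -0.004, -2.029]
contact_force: [-1.1, 0.2, -0.2]
opening: 0.0499
grip_force: 0.0
```

```bash
python3 - <<'E'
from h import *
for i in range(4): robot.read_camera('top')
k=KN-.008*ux+.001*uy
plan([(*k,.235,-115.4)])
E
```

```text
t 45.9 pos [ 0.5917 -0.1738  0.2401] rot [-180.    -0.2 -116.2] q6 -3.09 open 0.0499 F [-0.3 -0.5  0.5]
(np.float64(0.6070758198009064), np.float64(-0.09668826035809562), 0.235, -115.4) 1 / 1 [-0.0761, 0.0202, 0.0048] [-0.0007, -0.0035, -0.0132]
```

Call:
arm_command(moves=[[[-0.019,0.005,0.002],[0,0,0],0.05],[[-0.038,0.01,0.003],[0,0,0],0.05],[[-0.057,0.015,0.004],[0,0,0],0.05],[[-0.076,0.02,0.005],[0,0,0],0.05],[[-0.076,0.02,0.005],[0,0,0],0.05]])

```text
time: 46.4
tool_pos: [0.6075, -0.0945, 0.2345]
tool_rot: [3.142, -0.003, -2.024]
contact_force: [0.4, -0.2, -0.2]
opening: 0.05
grip_force: 0.0
```

Call:
arm_command(moves=[[[0,0,0],[0,0,0],0.05],[[0,0,0.02],[0,0,0],0.05],[[0,0,0.04],[0,0,0],0.05],[[0,0,0.06],[0,0,0],0.05],[[0,0,0.077],[0,0,0],0.05]])

```text
time: 46.9
tool_pos: [0.6068, -0.0981, 0.1565]
tool_rot: [3.141, -0.004, -2.028]
contact_force: [0.6, -0.4, -0.0]
opening: 0.0501
grip_force: 0.0
```

Call:
arm_command(moves=[[[0.003,0.012,0],[0,0,0],0.05],[[0.006,0.025,0],[0,0,0],0.05],[[0.008,0.036,0],[0,0,0],0.05],[[0.01,0.045,0],[0,0,0],0.05],[[0.011,0.051,0],[0,0,0],0.05]])

```text
time: 47.4
tool_pos: [0.5559, -0.0853, 0.1578]
tool_rot: [-3.141, -0.004, -2.027]
contact_force: [0.2, -0.2, -0.4]
opening: 0.05
grip_force: 0.0
```

Call:
arm_command(moves=[[[0,0,0],[0,0,0],0.05],[[0,0,0],[0,0,0],0.05],[[0,0,0],[0,0,0],0.05],[[0,0,0],[0,0,0],0.05],[[0,0,0],[0,0,0],0.05]])

```text
time: 47.9
tool_pos: [0.5567, -0.0842, 0.1573]
tool_rot: [-3.142, -0.003, -2.026]
contact_force: [-0.3, 0.3, 0.3]
opening: 0.0504
grip_force: 0.0
```

```bash
cat >> h.py <<'E'
def nuts(f):
    a=cv2.imread('pics/'+f); a=a[198:224,230:264].astype(int); k=((a[:,:,2]-a[:,:,0]>60)&(a[:,:,2]>a[:,:,1]+35)).astype(np.uint8)
    n,_,st,c=cv2.connectedComponentsWithStats(k); print(f,[(s[4],cc.round(0).tolist()) for s,cc in zip(st[1:],c[1:]) if s[4]>3])
E
python3 - <<'E'
from h import *
snap('top','t10.png'); plan([])
for f in('t1.png','t6.png','t7.png','t10.png'): nuts(f)
E
```

```text
t 48.0 pos [ 0.5567 -0.0842  0.1573] rot [-180.    -0.2 -116.1] q6 -2.97 open 0.0497 F [-0.2  1.2 -0.7]
t1.png [(np.int32(182), [4.0, 12.0]), (np.int32(23), [30.0, 2.0])]
t6.png [(np.int32(89), [3.0, 5.0]), (np.int32(75), [4.0, 21.0]), (np.int32(41), [17.0, 16.0])]
t7.png [(np.int32(92), [4.0, 5.0]), (np.int32(22), [30.0, 2.0]), (np.int32(33), [18.0, 9.0]), (np.int32(70), [3.0, 20.0]), (np.int32(37), [21.0, 18.0])]
t10.png [(np.int32(172), [4.0, 12.0]), (np.int32(40), [17.0, 17.0])]
```

The detector finds one nut, at (17,17) in its window, so click 3 dropped exactly one. Next is the fourth click.

Call:
arm_command(moves=[[[0,0,-0.03],[0,0,0],0.05],[[0,0,-0.06],[0,0,0],0.05],[[0,0,-0.077],[0,0,0],0.05],[[0,0,-0.077],[0,0,0],0.05],[[0,0,-0.077],[0,0,0],0.05]])

```text
time: 48.45
tool_pos: [0.5565, -0.0839, 0.2338]
tool_rot: [3.141, -0.004, -2.026]
contact_force: [0.4, 0.7, -0.6]
opening: 0.0498
grip_force: 0.0
```

Call:
arm_command(moves=[[[-0.004,-0.02,0],[0,0,0],0.05],[[-0.008,-0.04,0],[0,0,0],0.05],[[-0.011,-0.051,0],[0,0,0],0.05],[[-0.011,-0.051,0],[0,0,0],0.05],[[-0.011,-0.051,0],[0,0,0],0.05]])

```text
time: 48.95
tool_pos: [0.6065, -0.0963, 0.2327]
tool_rot: [3.139, -0.004, -2.026]
contact_force: [-0.8, -0.0, -1.0]
opening: 0.0501
grip_force: 0.0
```

Call:
arm_command(moves=[[[0,0,0.02],[0,0,0],0.05],[[0,0,0.04],[0,0,0],0.05],[[0,0,0.06],[0,0,0],0.05],[[0,0,0.077],[0,0,0],0.05],[[0,0,0.077],[0,0,0],0.05]])

```text
time: 49.45
tool_pos: [0.6049, -0.0961, 0.1547]
tool_rot: [3.136, -0.005, -2.026]
contact_force: [-0.5, 0.3, 0.3]
opening: 0.05
grip_force: 0.0
```

Call:
arm_command(moves=[[[0.003,0.012,0],[0,0,0],0.05],[[0.006,0.025,0],[0,0,0],0.05],[[0.008,0.036,0],[0,0,0],0.05],[[0.01,0.045,0],[0,0,0],0.05],[[0.011,0.051,0],[0,0,0],0.05]])

```text
time: 49.95
tool_pos: [0.5559, -0.0841, 0.1584]
tool_rot: [-3.141, -0.003, -2.026]
contact_force: [-0.2, -0.3, -0.7]
opening: 0.05
grip_force: 0.0
```

Call:
arm_command(moves=[[[0,0,0],[0,0,0],0.05],[[0,0,0],[0,0,0],0.05],[[0,0,-0.03],[0,0,0],0.05],[[0,0,-0.06],[0,0,0],0.05],[[0,0,-0.08],[0,0,0],0.05]])

```text
time: 50.45
tool_pos: [0.5574, -0.0841, 0.2394]
tool_rot: [-3.14, -0.003, -2.026]
contact_force: [0.4, 0.4, 0.4]
opening: 0.0496
grip_force: 0.0
```

Call:
arm_command(moves=[[[0.02,0,-0.02],[0,0,0.145],0.0915],[[0.04,0,-0.02],[0,0,0.29],0.0915],[[0.06,0,-0.02],[0,0,0.43],0.0915],[[0.084,0,-0.02],[0,0,0.58],0.0915],[[0.084,0,-0.02],[0,0,0.727],0.0915]])

```text
time: 50.95
tool_pos: [0.519, -0.1616, 0.2576]
tool_rot: [-3.139, -0.003, -2.761]
contact_force: [-0.3, 0.3, -0.3]
opening: 0.0851
grip_force: 0.0
```

Call:
arm_command(moves=[[[0.035,0.123,0.02],[0,0,0.67],0.0915],[[0.035,0.123,0.02],[0,0,0.67],0.0915],[[0.035,0.123,0.02],[0,0,0.67],0.0915],[[0.035,0.123,0.02],[0,0,0.67],0.0915],[[0.035,0.123,0.02],[0,0,0.67],0.0915]])

```text
time: 51.45
tool_pos: [0.4405, -0.0581, 0.2378]
tool_rot: [-3.138, -0.0, 2.857]
contact_force: [0.5, -1.1, -0.1]
opening: 0.0915
grip_force: 0.0
```

```bash
python3 - <<'E'
from h import *
for i in range(3): robot.read_camera('top')
a=snap('top','t11.png')[:,:,::-1]; nuts('t11.png')
i=M-.029*ux
plan([(*i,.13,167.5),(*i,.075,167.5)])
cv2.imwrite('pics/t11b.png',cv2.resize(a[120:260,90:290],(800,560),interpolation=cv2.INTER_CUBIC))
E
```

```text
t11.png [(np.int32(98), [4.0, 5.0]), (np.int32(25), [30.0, 2.0]), (np.int32(40), [21.0, 13.0]), (np.int32(72), [3.0, 20.0]), (np.int32(15), [13.0, 17.0])]
t 51.6 pos [ 0.441  -0.059   0.2375] rot [-179.8   -0.   164. ] q6 -1.59 open 0.0916 F [0.3 0.1 0.3]
(np.float64(0.506687415793522), np.float64(0.018776748804204983), 0.13, 167.5) 1 / 1 [-0.0418, 0.0932, 0.1072] [-0.0034, -0.0006, -0.061]
(np.float64(0.506687415793522), np.float64(0.018776748804204983), 0.075, 167.5) 1 / 1 [0.0, -0.0, 0.055] [0.0, 0.0, -0.0]
```

View pics/t11b.png

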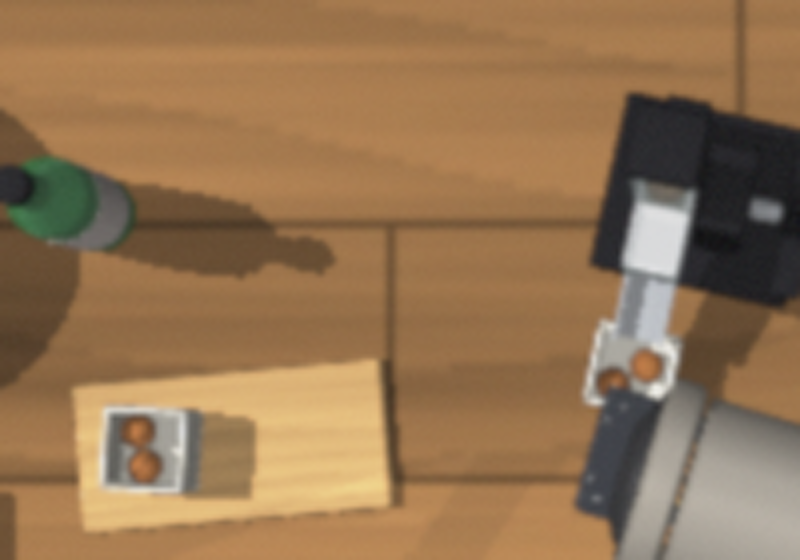

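Bowl2 holds two walnuts at (612,380) and (647,367). Bowl1, at (143,450), stands upright on the board with its two. Fetching bowl2.

Call:
arm_command(moves=[[[-0.01,0.03,0.02],[0,0,-0.06],0.0915],[[-0.02,0.06,0.04],[0,0,-0.06],0.0915],[[-0.035,0.09,0.07],[0,0,-0.06],0.0915],[[-0.042,0.093,0.1],[0,0,-0.06],0.0915],[[-0.042,0.093,0.107],[0,0,-0.06],0.0915]])

```text
time: 52.15
tool_pos: [0.5058, 0.0191, 0.1269]
tool_rot: [-3.138, -0.006, 2.923]
contact_force: [-0.7, 0.5, -0.5]
opening: 0.0917
grip_force: 0.0
```

Call:
arm_command(moves=[[[0,0,0],[0,0,0],0.0915],[[0,0,0.02],[0,0,0],0.0915],[[0,0,0.04],[0,0,0],0.0915],[[0,0,0.055],[0,0,0],0.0915],[[0,0,0.055],[0,0,0],0.0915]])

```text
time: 52.65
tool_pos: [0.5061, 0.0176, 0.0753]
tool_rot: [-3.138, -0.002, 2.92]
contact_force: [-0.5, 0.3, 0.8]
opening: 0.0915
grip_force: 0.0
```

Call:
arm_command(moves=[[[0,0,0],[0,0,0],0.0915],[[0,0,0],[0,0,0],0.0915],[[0,0,0],[0,0,0],0.0915],[[0,0,0],[0,0,0],0.0915],[[0,0,0],[0,0,0],0.0915]])

```text
time: 53.15
tool_pos: [0.5069, 0.0183, 0.0756]
tool_rot: [-3.138, -0.0, 2.92]
contact_force: [0.2, -0.1, -0.3]
opening: 0.0916
grip_force: 0.0
```

```bash
python3 - <<'E'
from h import *
plan([(*(M-.029*ux),.0205,167.5)])
E
```

```text
t 53.1 pos [0.5069 0.0183 0.0756] rot [-179.8   -0.   167.3] q6 -1.46 open 0.0916 F [ 0.2 -0.1 -0.3]
(np.float64(0.506687415793522), np.float64(0.018776748804204983), 0.0205, 167.5) 1 / 1 [0.0003, 0.0006, 0.0551] [-0.0033, -0.0, -0.003]
```

Call:
arm_command(moves=[[[0,0,0.02],[0,0,0],0.0915],[[0,0,0.04],[0,0,0],0.0915],[[0,0,0.053],[0,0,0],0.0915],[[0,0,0.055],[0,0,0],0.0915],[[0,0,0.055],[0,0,0],0.0915]])

```text
time: 53.65
tool_pos: [0.5066, 0.0182, 0.0201]
tool_rot: [-3.138, -0.001, 2.92]
contact_force: [1.0, 0.4, -0.1]
opening: 0.0916
grip_force: 0.0
```

Call:
arm_command(moves=[[[0,0,0],[0,0,0],0.05],[[0,0,0],[0,0,0],0.05],[[0,0,0],[0,0,0],0.05],[[0,0,0],[0,0,0],0.05],[[0,0,0],[0,0,0],0.05]])

```text
time: 54.15
tool_pos: [0.5068, 0.0182, 0.0205]
tool_rot: [-3.138, -0.0, 2.92]
contact_force: [-0.2, 1.1, 2.1]
opening: 0.0602
grip_force: 22.0
```

Call:
arm_command(moves=[[[0,0,-0.001],[0,0,0],0.05],[[0.01,0,-0.0015],[0,0,0],0.05],[[0.02,0,-0.0015],[0,0,0],0.05],[[0.03,0,-0.0015],[0,0,0],0.05],[[0.04,0,-0.0015],[0,0,0],0.05]])

```text
time: 54.65
tool_pos: [0.4662, 0.0272, 0.0216]
tool_rot: [-3.138, -0.001, 2.92]
contact_force: [0.1, -0.4, -1.8]
opening: 0.0603
grip_force: 21.9
```

Call:
arm_command(moves=[[[0.01,0,0],[0,0,0],0.05],[[0.01,0,-0.01],[0,0,0],0.05],[[0.01,0,-0.03],[0,0,0],0.05],[[0.01,0,-0.06],[0,0,0],0.05],[[0.01,0,-0.08],[0,0,0],0.05]])

```text
time: 55.15
tool_pos: [0.4589, 0.0293, 0.1041]
tool_rot: [-3.139, 0.002, 2.92]
contact_force: [1.7, 0.0, -2.3]
opening: 0.0599
grip_force: 21.9
```

```bash
python3 - <<'E'
from h import *
snap('top','t12.png')
# board outline by colour
for f in('t7','t11','t12'):
    a=cv2.imread(f'pics/{f}.png'); hsv=cv2.cvtColor(a,cv2.COLOR_BGR2HSV)[195:275,90:215]
    k=(hsv[:,:,2]>190).astype(np.uint8); k=cv2.morphologyEx(k,cv2.MORPH_CLOSE,np.ones((15,15)))
    c=max(cv2.findContours(k,0,2)[0],key=cv2.contourArea); r=cv2.minAreaRect(c); b=cv2.boxPoints(r)+[90,195]
    P=np.array([ray('top',u,v,.012)[:2] for u,v in b]); print(f,np.round(P.mean(0),4),np.round(r[1],1),round(r[2],1))
plan([])
E
```

```text
t7 [0.466  0.3131] [37.5 77.1] 85.9
t11 [0.4632 0.3057] [40.3 82.6] 88.5
t12 [0.4541 0.3094] [51.6 83. ] 76.8
t 55.2 pos [0.4605 0.0292 0.1066] rot [-179.9    0.4  167.3] q6 -1.45 open 0.0602 F [2.2 0.  0.9]
```

```bash
python3 - <<'E'
import cv2,numpy as np
for f in('t7','t11','t12'):
    g=cv2.imread(f'pics/{f}.png')[:,:,0].astype(int)
    r=[int(178+np.argmin(np.diff(g[v,178:200]))) for v in(215,220,230,235,240)]
    l=[int(100+np.argmax(np.diff(g[v,100:118]))) for v in(220,225,230,240,246)]
    b=[int(236+np.argmin(np.diff(g[236:262,u]))) for u in(150,160,170,180)]
    t=[int(198+np.argmax(np.diff(g[198:225,u]))) for u in(130,150,160,170,180)]
    print(f,r,l,b,t)
E
```

```text
t7 [185, 185, 186, 186, 187] [108, 109, 109, 110, 110] [247, 247, 246, 245] [213, 211, 210, 209, 208]
t11 [184, 185, 186, 186, 186] [107, 108, 114, 109, 109] [249, 248, 247, 246] [221, 212, 211, 210, 209]
t12 [185, 185, 186, 186, 186] [108, 108, 114, 109, 109] [248, 248, 247, 246] [221, 212, 211, 210, 209]
```

```bash
python3 - <<'E'
from h import *
plan([(.4587,.257,.1,174.9),(.4587,.257,.05,174.9)])
E
```

```text
t 55.2 pos [0.4605 0.0292 0.1066] rot [-179.9    0.4  167.3] q6 -1.45 open 0.0602 F [2.2 0.  0.9]
(0.4587, 0.257, 0.1, 174.9) 1 / 1 [0.0517, 0.2219, 0.0057] [-0.003, 0.0066, -0.1321]
(0.4587, 0.257, 0.05, 174.9) 1 / 1 [0.0, -0.0, 0.05] [-0.0, 0.0, 0.0]
```

Call:
arm_command(moves=[[[0.006,0.025,0],[0,0,-0.015],0.05],[[0.014,0.06,0],[0,0,-0.035],0.05],[[0.022,0.095,0],[0,0,-0.055],0.05],[[0.03,0.13,0],[0,0,-0.075],0.05],[[0.038,0.16,0],[0,0,-0.095],0.05]])

```text
time: 55.7
tool_pos: [0.4561, 0.1955, 0.1012]
tool_rot: [-3.139, -0.0, 3.016]
contact_force: [0.9, 0.4, -2.1]
opening: 0.0601
grip_force: 21.9
```

Call:
arm_command(moves=[[[0.006,0.03,0],[0,0,-0.02],0.05],[[0.012,0.053,0],[0,0,-0.037],0.05],[[0.0137,0.062,0],[0,0,-0.037],0.05],[[0.0137,0.062,0.02],[0,0,-0.037],0.05],[[0.0137,0.062,0.04],[0,0,-0.037],0.05]])

```text
time: 56.2
tool_pos: [0.4507, 0.257, 0.0609]
tool_rot: [-3.139, 0.001, 3.053]
contact_force: [0.3, 0.3, -1.7]
opening: 0.06
grip_force: 21.9
```

Call:
arm_command(moves=[[[0,0,0.01],[0,0,0],0.05],[[0,0,0.01],[0,0,0],0.05],[[0,0,0.01],[0,0,0],0.05],[[0,0,0.01],[0,0,0],0.05],[[0,0,0.01],[0,0,0],0.05]])

```text
time: 56.7
tool_pos: [0.4508, 0.2569, 0.0518]
tool_rot: [-3.139, 0.0, 3.052]
contact_force: [0.5, 0.2, -1.5]
opening: 0.0598
grip_force: 21.9
```

```bash
python3 - <<'E'
from h import *
plan([(.4587,.257,.033,174.9)])
E
```

```text
t 56.7 pos [0.4508 0.2569 0.0518] rot [-179.9    0.   174.9] q6 -1.11 open 0.0598 F [ 0.5  0.2 -1.5]
(0.4587, 0.257, 0.033, 174.9) 1 / 1 [-0.0079, 0.0008, 0.0188] [-0.0026, 0.0004, -0.0005]
```

Call:
arm_command(moves=[[[-0.008,0.001,0.006],[0,0,0],0.05],[[-0.008,0.001,0.012],[0,0,0],0.05],[[-0.008,0.001,0.017],[0,0,0],0.05],[[-0.008,0.001,0.019],[0,0,0],0.05],[[-0.008,0.001,0.019],[0,0,0],0.05]])

```text
time: 57.2
tool_pos: [0.4581, 0.2569, 0.0325]
tool_rot: [-3.138, -0.001, 3.053]
contact_force: [-2.4, -2.7, 8.5]
opening: 0.0599
grip_force: 22.0
```

Call:
arm_command(moves=[[[0,0,0],[0,0,0],0.05],[[0,0,0],[0,0,0],0.078],[[0,0,0],[0,0,0],0.078],[[0,0,0],[0,0,0],0.078],[[0,0,0],[0,0,0],0.078]])

```text
time: 57.7
tool_pos: [0.4582, 0.2571, 0.0318]
tool_rot: [-3.138, -0.001, 3.052]
contact_force: [-0.2, -0.2, 1.0]
opening: 0.0778
grip_force: 0.0
```

Call:
arm_command(moves=[[[0,0,-0.03],[0,0,0],0.078],[[0,0,-0.07],[0,0,0],0.078],[[0,0,-0.11],[0,0,0],0.078],[[0,0,-0.15],[0,0,0],0.078],[[0,0,-0.17],[0,0,0],0.078]])

```text
time: 58.2
tool_pos: [0.4595, 0.2581, 0.2056]
tool_rot: [-3.141, 0.004, 3.052]
contact_force: [0.7, -0.0, -0.0]
opening: 0.0779
grip_force: 0.0
```

Call:
arm_command(moves=[[[0,-0.05,-0.02],[0,0,0],0.078],[[0,-0.1,-0.02],[0,0,0],0.078],[[0,-0.15,-0.02],[0,0,0],0.078],[[0,-0.2,-0.02],[0,0,0],0.078],[[0,-0.22,-0.02],[0,0,0],0.078]])

```text
time: 58.7
tool_pos: [0.4382, 0.0355, 0.2228]
tool_rot: [-3.137, -0.001, 3.05]
contact_force: [0.4, -0.3, -0.5]
opening: 0.078
grip_force: 0.0
```

```bash
python3 - <<'E'
from h import *
plan([])
a=snap('top','t13.png')[:,:,::-1]; 
cv2.imwrite('pics/t13b.png',cv2.resize(a[120:290,70:440],(800,368),interpolation=cv2.INTER_CUBIC))
E
```

```text
t 58.7 pos [0.4382 0.0355 0.2228] rot [-179.8   -0.   174.8] q6 -1.57 open 0.078 F [ 0.4 -0.3 -0.5]
```

View pics/t13b.png

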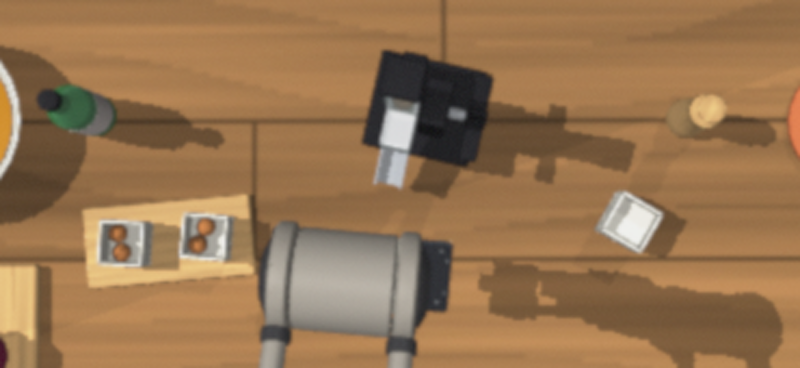

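Both bowls stand upright on the board, at (124,243) and (206,237), with two walnuts each. The dish stack at (630,222) is square, and the oil and mill are where they were. Handing in.

```bash
python3 -c "
from cell import robot
print(robot.hand_in())"
```

```text
the job is handed in; nothing more can be done
None
```

The job is done and handed in at about 59 s: both tall bowls stand upright on the board with two walnuts each, the shallow dish sits squarely on the base dish, and the oil bottle and pepper mill were not touched.

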